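# Pack the hand mirror and trinket box into the sample case

### The arm

A 6-joint arm with a two-finger parallel gripper is mounted at the origin on the work surface. World frame = base frame: x ahead of the robot, y to its left, z up, the work surface at z = 0. Lengths are in m, angles in degrees, forces in N, time in s.
With the tool pointing down it reaches from about 0.3 to 0.75 m from the base axis. Payload 8.5 kg.
Tool frame: the origin (TCP) lies at the very end of the fingers, on their centre line; the grasp point (between the pads) lies 19 mm behind it; z points along the fingers, y is the line along which they close (so a half turn about z gives the same grasp; the last joint's range is limited). The gripper opens to 85 mm and grips with 20 to 120 N. Pads are 22 mm wide; open, the fingers measure 114 mm over their backs; the gripper's body (76 mm by 85 mm) begins 54 mm behind the grasp point. The pads swing forward as they close: fully open they stand 13 mm farther back than shut.
Start: joints at [60.602, 21.807, 74.336, -0, 83.858, -12.336], TCP at [0.161, 0.526, 0.207] pointing down, gripper open.
Joint ranges: [-178.18, 178.18], [-50.72, 133.34], [12.68, 142.11], [-81.47, 261.47], [9.98, 163.14], [-165.26, 165.26]. Speed limits (degrees/s): [136.94, 136.94, 180, 180, 180, 180].

### API

Orientations are given as a 3x3 rotation matrix whose columns are the frame's x, y, z axes.
In Python, from rig import env, optics, spotter gives the robot as it stands.
- The arm moves only by the shell command python3 -m crank 'ROWS' [FORCE]. ROWS is JSON, one flat list of numbers, 5 for each row, row after row: the finger opening in cm, from 0 to 8.54, then the shift along the tool's x, y, z in cm, then the turn about the tool's z in rad. A call has exactly 8 rows; each row shifts and turns the commanded pose from where the row before left it, along the tool's axes as they then stand; what a row does not reach is not made up. A row lasts 1/12 s, in which the tool goes at most 41.7 mm and 7.16 degrees, less where a joint would pass 70% of its speed; a pose out of reach is approached as far as the arm can. A call is refused whole if a number of a shift passes 4.17 or a number of a turn 0.125, either way. A call with a gripper value outside its range is refused whole. The fingers move at their own pace and stop on an object; FORCE is the grip in N (left out, the last holds). Time passes only in rows, so rows that do not move let the fingers close, or fill a call up. It gives the time, the measured TCP pose, the force, the opening and the grip force at its end, in the units of the state.
- env.observe(): the state, without advancing time (a new reading comes with each control period).
- optics.get_image(name): name is "side" or "top"; returns a dict with "color" (384x512x3 uint8, red, green, blue), "intrinsics" (3x3 intrinsics, pixels), "distortion" ([k1, k2, p1, p2, k3] as OpenCV has them; the pictures are not rectified), "pose" (4x4, takes a point from camera to world coordinates). Camera axes: x right, y up, looking along -z (the intrinsics and any distortion apply to the point x, -y, -z); pixel columns grow to the right and rows downward; lengths in m; the calibration is good to about 2 mm. A picture is of the moment at which its call begins. There is no depth.
- env.close_job(): hands the job in; it is judged then, once.
Trained networks look in a picture, given as the dict that the camera call returned (one of the last four; its "shot" number tells which), for a name from the list of things; names that differ only in an ending like _2 or _b are one class to them, and where a whole thing is asked for, a point or a joint stands for the part that bears it (a point fixed in the world has none). Each returns a list of dicts, best first, with "score" (0 to 1); they miss things now and then, are a little off and sometimes report something else, mostly with a low value. They report only what shows in the picture. A call takes as long as a camera call. They do not tell look-alikes from the thing itself.
- spotter.look_for(picture, query): "at" ([column, row] as shares, 0 to 1, of the picture: columns of its width, rows of its height, amid what is visible of it).
The state is a dict: "time_s": time; "q": joint angles; "qvel": joint speeds; "joint_efforts": joint torques, N m; "position": TCP position; "tool_rot": TCP orientation; "ft_force": force on the tool from outside, world axes, zero at the start; "wrist_torque": the same for the moment, N m; "grip_width": finger opening in m; "gripper_force": force on a finger pad.
Only numpy, scipy, OpenCV 4.12 (cv2) and the standard library are available. Lean on these libraries where they do the work, as an engineer would, in place of code of your own. Each camera call takes 0.05 s, during which the arm holds its last target. There are 200 camera calls.

### The job

Pack up the stall's samples: put the smaller hand mirror and the smallest round trinket box into their matching cutouts in the open sample case, and press each one down until it sits fully home and level on the cutout's floor (they are a tight, sprung fit and stay proud unless pressed). Do not move the other goods on the table.

Things in the scene. Friction and masses are not known exactly. Their poses are not given: they have to be found in the camera images.
- mirror_grip (a point): Balance point of the small hand mirror, on the handle, half-way up its thickness. The mirror is bright metal, lies flat face down, is 187 mm long and 18 mm thick (9 mm below and above this point); handle 22 mm wide with flat vertical sides, head 72 mm across. x: from handle to head; z up. The handle runs from 85 mm behind this point to 30 mm ahead, where the head begins.
- mirror_head (a point): Centre of the small mirror's head, half-way up, 66 mm from mirror_grip along +x; same axes.
- tbox_center (a point): Centre, half-way up, of the small trinket box: a round metal box with closed, fixed lid, 62 mm diameter, 48 mm tall, about 0.2 kg, standing upright (z up; yaw does not matter). Flat top 50 mm across; lower edge bevelled 2.5 mm wide by 5 mm high. The other round boxes on the table are 84 mm and more and do not fit.
- case: The open sample case, fixed on the table: wooden tray 206 mm (x) by 246 mm (y) with a rigid grey insert; origin at the centre of its underside, z up. Insert top 26 mm above the table, rim 2 mm higher. Both cutouts are 14 mm deep (floor 12 mm above the table), 1.5 mm wider than their item all round. A packed flat tin, 58 by 62 mm, stands 8 mm proud of the insert at (52, -60) mm in this frame.
- slot_grip (a point): Point on the floor of the mirror-shaped cutout (12 mm above the table) over which mirror_grip belongs; axes of the case. The mirror lies with its x axis (handle to head) along the case's +y. A finger notch as deep as the cutout crosses the handle here, centred on this point: 76 mm along the case's x, 34 mm along its y. When home, mirror_grip is 9 mm above this point.
- slot_head (a point): Centre of the floor of the mirror cutout's round end, 66 mm from slot_grip along the case's +y; axes of the case. The cutout has a spring nub on either side here and on either side of the handle 60 mm behind slot_grip; they hold a placed mirror up about 8 mm above the floor. Pressing at mirror_grip bears on both pairs about evenly: 8 to 20 N on top sends it home; it then stays by friction.
- slot_box (a point): Centre of the floor of the round cutout for the small trinket box, 65 mm diameter, 12 mm above the table; axes of the case. Three spring nubs in its wall hold a placed box up about 8 mm above the floor; 6 to 15 N on its top sends it home. When home, tbox_center is 24 mm above this point.
- bigbox1: Larger round trinket box, bystander, 86 mm diameter, 56 mm tall; origin at the centre of its underside.
- bigbox2: Larger round trinket box, bystander, 90 mm diameter, 58 mm tall; origin at the centre of its underside.
- bigbox3: Larger round trinket box, bystander, 84 mm diameter, 54 mm tall; origin at the centre of its underside.
- bigmirror: Larger hand mirror, bystander, 221 mm long, head 92 mm; origin under its handle, 75 mm from the head's centre.
- bangle: Brass bangle lying flat, bystander, 72 mm diameter, 12 mm tall; origin at the centre of its underside.
- dish: Small closed clay pot, bystander, 60 mm diameter, 30 mm tall; origin at the centre of its underside.
- mirror: The small mirror itself, about 0.2 kg; origin at its underside below mirror_grip, same axes. Its lower edge is bevelled 2.5 mm wide by 5 mm high. A larger mirror of the same kind (head 92 mm) lies on the table and does not fit.
- tbox: The small trinket box itself; origin at the centre of its underside.
Things that resemble listed ones, but are neither listed nor needed, are in the scene too. What is shaped like the mirror but black, blue or red is not meant.

How it is judged (in metres and radians):
At the end, for the whole second after the job is handed in: Small mirror and small trinket box at rest, each within 5 mm sideways of its cutout's place (mirror at both balance point and head), no more than 2.5 mm above the cutout's floor and level within 0.06 rad (horizontal distance between mirror_grip and slot_grip below 0.005 m and horizontal distance between mirror_head and slot_head below 0.005 m and z of each of mirror_grip, mirror_head in the frame of case below 0.0235 m and angle between each of mirror_grip, tbox_center's own z axis and vertical below 0.06 rad and horizontal distance between tbox_center and slot_box below 0.005 m and z of tbox_center in the frame of case below 0.0385 m and linear speed of each of mirror, tbox below 0.02 m/s); the robot touches nothing.
It fails at once if another item on the table is moved by more than 25 mm (distance of any of bigbox1, bigbox2, bigbox3, bigmirror, bangle, dish from where it was at the start of the episode above 0.025 m).
It also fails if it takes over 64 s, if anything falls off the work surface, if the arm or the gripper's body presses on something with over 40 N, if the wrist force passes 120 N, or if a joint passes its speed limit or range.

## Working session

There is one attempt and no reset: what is moved stays moved. The work goes in short steps, Python scripts to look and compute and a shell command to move; the robot and the scene stay as the last step left them, time stands still between calls to the robot, and variables do not carry over. Pictures are saved under pics/ and viewed, at most 12 in all, crops included, and the job is handed in when it is done.

```bash
mkdir -p pics; ls; cat > h.py <<'E'
import numpy as np,cv2
from rig import env,optics,spotter
def ray(p,uv):
    K=np.array(p["intrinsics"],float);d=np.array(p["distortion"],float)
    n=cv2.undistortPoints(np.array([[uv]],float),K,d)[0,0]
    T=np.array(p["pose"]);return T[:3,3],T[:3,:3]@np.array([n[0],-n[1],-1.])
def at(p,uv,z):
    o,r=ray(p,uv);return (o+r*(z-o[2])/r[2])[:2]
def pix(p,X):
    T=np.array(p["pose"]);c=T[:3,:3].T@(np.array(X,float)-T[:3,3]);c=c*[1,-1,-1]
    return cv2.projectPoints(c.reshape(1,1,3),np.zeros(3),np.zeros(3),np.array(p["intrinsics"],float),np.array(p["distortion"],float))[0][0,0]
E
python3 - <<'E'
from h import *
for n in("top","side"):
    p=optics.get_image(n);c=p["color"][:,:,::-1]
    cv2.imwrite(f"pics/{n}0.png",cv2.resize(c,(800,600),interpolation=cv2.INTER_CUBIC))
    cv2.imwrite(f"{n}0raw.png",c)
    print(n,np.round(p["pose"],3).tolist(),p["distortion"],p["shot"])
    for q in("mirror_grip","mirror_head","tbox_center","case","slot_grip","slot_head","slot_box"):
        print(q,[(round(d["score"],2),np.round(np.array(d["at"])*[512,384],1).tolist()) for d in spotter.look_for(p,q)[:5]])
s=env.observe();print(s["time_s"],s["position"],s["tool_rot"],s["ft_force"],s["grip_width"])
E
```

```text
pics
top [[0.024, 0.98, -0.197, 0.234], [-1.0, 0.026, 0.006, -0.084], [0.011, 0.197, 0.98, 1.334], [0.0, 0.0, 0.0, 1.0]] [0.00510613 0.         0.         0.         0.        ] 1
mirror_grip [(0.96, [259.1, 170.2]), (0.84, [293.3, 267.9]), (0.72, [367.1, 285.8]), (0.61, [136.2, 268.4])]
mirror_head [(0.97, [296.6, 267.1]), (0.84, [136.6, 264.7]), (0.82, [366.7, 278.5]), (0.7, [258.8, 166.5])]
tbox_center [(0.88, [309.0, 190.0])]
case [(0.6, [158.0, 175.3])]
slot_grip [(0.79, [159.0, 176.6]), (0.43, [207.8, 112.3])]
slot_head [(0.71, [162.8, 172.3])]
slot_box [(0.64, [161.7, 179.6]), (0.62, [208.5, 110.6]), (0.53, [308.4, 190.8])]
side [[-0.986, 0.114, -0.123, 0.383], [-0.168, -0.736, 0.656, 0.6], [-0.016, 0.668, 0.744, 0.855], [0.0, 0.0, 0.0, 1.0]] [-0.06940572  0.          0.          0.          0.        ] 2
mirror_grip [(0.93, [343.4, 190.3]), (0.93, [357.9, 145.0]), (0.62, [343.8, 358.6]), (0.57, [235.3, 206.2])]
mirror_head [(0.93, [344.7, 188.8]), (0.91, [345.9, 358.4]), (0.86, [236.7, 207.0]), (0.73, [359.5, 141.8])]
tbox_center [(0.26, [144.0, 245.3])]
case [(0.66, [220.0, 318.7])]
slot_grip [(0.91, [221.2, 319.1])]
slot_head [(0.68, [234.9, 207.3]), (0.58, [263.6, 167.5]), (0.56, [220.1, 317.7]), (0.17, [165.0, 212.6])]
slot_box [(0.58, [215.2, 317.2])]
0.8 [0.16136191 0.52576297 0.20681017] [[-9.55992174e-01  2.93392165e-01 -1.47984095e-05]
 [ 2.93392166e-01  9.55992173e-01 -4.92988535e-05]
 [-3.16733727e-07 -5.14710556e-05 -9.99999999e-01]] [-0.36761959  0.34798231 -0.30836727] 0.08563382610423806
```

View pics/top0.png

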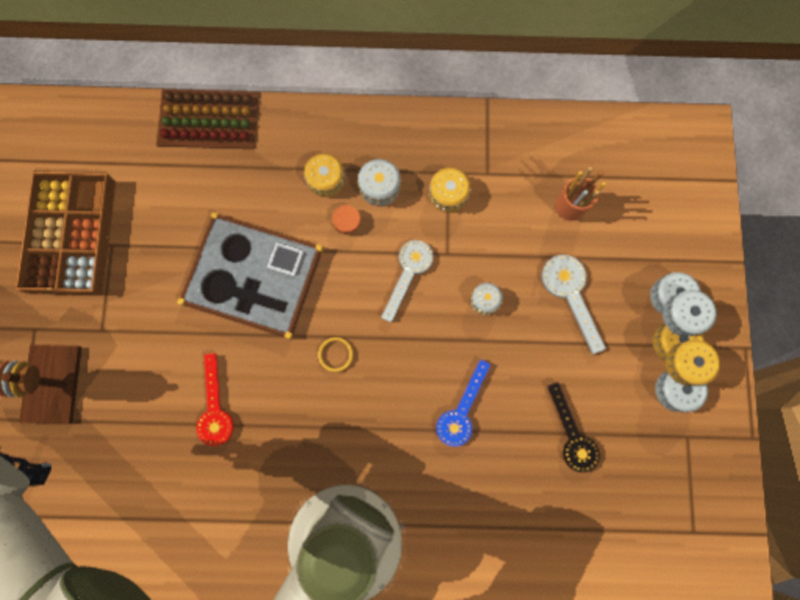

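View pics/side0.png

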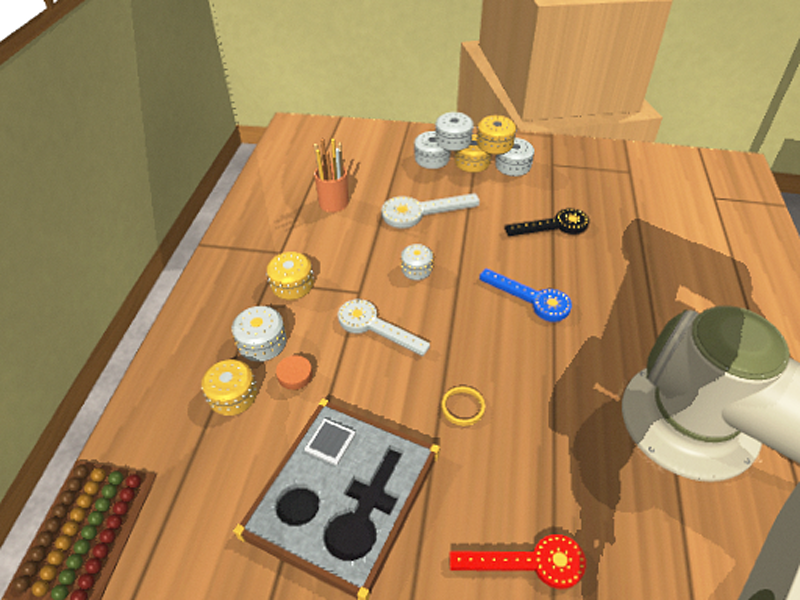

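Top view (800×600): metal candidates are mirror A (416,257)-(388,318), mirror B (565,275)-(598,350) and a small round box (487,298). The gold/silver boxes at (324,173), (379,182) and (450,188) are larger. The case is at (252,275). A is the shorter mirror with the smaller head, so it fits. I'll check it in a crop and fit the outlines.

```bash
cat > fit.py <<'E'
from h import *
from scipy.optimize import minimize
def rings(kind):
    t=np.linspace(0,2*np.pi,60,endpoint=False);C=np.c_[np.cos(t),np.sin(t)]
    hd=lambda r:C*r+[.066,0]
    rect=lambda a,b,w:np.array([[a,-w],[b,-w],[b,w],[a,w]])
    if kind=="mirror":return [hd(.036),rect(-.085,.04,.011)],[.0,.018]
    if kind=="bigmirror":return [C*.046+[.075,0],rect(-.1,.04,.011)],[0,.018]
    if kind=="box":return [C*.031],[.005,.04]
    if kind=="slot":return [hd(.0375),rect(-.0865,.04,.0125),rect(-.017,.017,.038)],[.026]
    if kind=="hole":return [C*.0325],[.026]
SS=4
def proj(p,P):
    T=np.array(p["pose"]);c=(P-T[:3,3])@T[:3,:3]*[1,-1,-1]
    return cv2.projectPoints(c.reshape(-1,1,3),np.zeros(3),np.zeros(3),np.array(p["intrinsics"],float),np.array(p["distortion"],float))[0][:,0]
def render(p,kind,x,box,z0=0):
    R,zs=rings(kind);c,s=np.cos(x[2]),np.sin(x[2])
    m=np.zeros(((box[3]-box[1])*SS,(box[2]-box[0])*SS),np.uint8)
    for r in R:
        q=r@np.array([[c,s],[-s,c]])+x[:2]
        pts=np.vstack([proj(p,np.c_[q,np.full(len(q),z+z0)]) for z in zs])
        pts=((pts+.5-[box[0],box[1]])*SS-.5).astype(np.float32)
        cv2.fillConvexPoly(m,np.round(cv2.convexHull(pts)*16).astype(np.int32),255,shift=4)
    return cv2.resize(m,None,fx=1/SS,fy=1/SS,interpolation=cv2.INTER_AREA)/255.
def metal(p):
    h=cv2.cvtColor(p["color"],cv2.COLOR_RGB2HSV).astype(float)
    return ((h[...,1]<75)&(h[...,2]>110)).astype(np.uint8)
def dark(p): return np.clip((95-p["color"].max(2).astype(float))/60,0,1) 
def fit(ps,masks,kind,x0,z0=0,yaw=True,pad=12):
    bs=[]
    for p in ps:
        b=render(p,kind,x0,(0,0,512,384),z0);ys,xs=np.nonzero(b);bs.append((max(xs.min()-pad,0),max(ys.min()-pad,0),min(xs.max()+pad,512),min(ys.max()+pad,384)))
    def cost(v):
        x=[x0[0]+v[0]/100,x0[1]+v[1]/100,x0[2]+(v[2]/5 if yaw else 0)]
        return sum(np.abs(render(p,kind,x,b,z0)-m[b[1]:b[3],b[0]:b[2]]).sum() for p,m,b in zip(ps,masks,bs))
    best=None
    v=np.zeros(3 if yaw else 2)
    for k in range(3):
        n=len(v);r=minimize(cost,v,method="Nelder-Mead",options=dict(initial_simplex=np.vstack([v,v+np.eye(n)*(.8/(k+1))]),xatol=1e-3,fatol=.1));v=r.x
    return np.array([x0[0]+v[0]/100,x0[1]+v[1]/100,x0[2]+(v[2]/5 if yaw else 0)]),r.fun
E
python3 - <<'E'
from fit import *
T=optics.get_image("top");S=optics.get_image("side")
k=512/800
g=lambda u,v,z:at(T,(u*k,v*k),z)
h=g(416,257,.01);e=g(388,318,.01);a=np.arctan2(*(h-e)[::-1]);m0=[*(h-.066*np.array([np.cos(a),np.sin(a)])),a]
b0=[*g(487,300,.024),0]
sh=g(218,287,.026);se=g(284,305,.026);a2=np.arctan2(*(sh-se)[::-1]);s0=[*(sh-.066*np.array([np.cos(a2),np.sin(a2)])),a2]
o0=[*g(236,248,.026),0]
print("init",np.round([m0,b0,s0,o0],3).tolist())
for nm,kind,mk,x0,y in(("mirror","mirror",metal,m0,True),("box","box",metal,b0,False),("slot","slot",dark,s0,True),("hole","hole",dark,o0,False)):
    for ps in([T],[S],[T,S]):
        x,f=fit(ps,[mk(p) for p in ps],kind,x0,yaw=y);print(nm,len(ps),np.round(x,4).tolist(),round(f,1))
h2=g(565,275,.01);print("big head extents",h2)
A=[cv2.resize(T["color"][y:y+120,x:x+160],(800,600),interpolation=cv2.INTER_CUBIC) for x,y in((235,140),)]
cv2.imwrite("pics/cropT.png",A[0][:,:,::-1])
B=cv2.resize(S["color"][235:384,140:300],(640,596),interpolation=cv2.INTER_CUBIC);cv2.imwrite("pics/cropS.png",B[:,:,::-1])
E
```

```text
init [[0.532, -0.106, -0.398], [0.499, -0.283, 0.0], [0.495, 0.222, 1.328], [0.597, 0.255, 0.0]]
mirror 1 [0.5329, -0.1035, -0.4066] 72.1
mirror 1 [0.5314, -0.1051, -0.4134] 128.7
mirror 2 [0.5321, -0.1041, -0.4093] 218.9
box 1 [0.5047, -0.281, 0.0] 55.5
box 1 [0.5005, -0.2801, 0.0] 91.4
box 2 [0.5021, -0.28, 0.0] 158.5
slot 1 [0.4967, 0.2239, 1.2962] 300.1
slot 1 [0.4943, 0.224, 1.287] 570.3
slot 2 [0.4947, 0.224, 1.2848] 871.1
hole 1 [0.5988, 0.2557, 0.0] 175.5
hole 1 [0.5986, 0.2561, 0.0] 258.6
hole 2 [0.598, 0.256, 0.0] 434.7
big head extents [ 0.56098599 -0.45370345]
```

View pics/cropT.png

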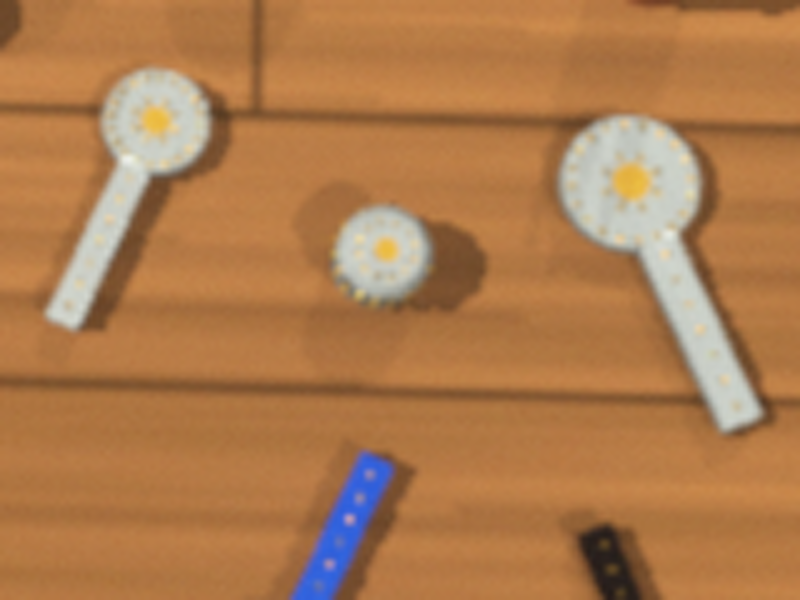

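The crop shows the small mirror at left: its head at (155,120) is about 105 px across, against 140 px for the big mirror at (630,182). The small box is at (383,253). Both targets are confirmed. Next I'll refine the slot fits.

```bash
python3 - <<'E'
from fit import *
T=optics.get_image("top");S=optics.get_image("side")
s0=[.495,.224,1.29];o0=[.598,.256,0]
for nm,p in(("T",T),("S",S)):
    g=p["color"].max(2)
    for z,xy in((.026,(.598,.256)),(.026,(.495,.224)),(.026,(.51,.29))):
        u=np.round(pix(p,(*xy,z))).astype(int);print(nm,u,g[u[1],u[0]])
    u=pix(p,(.55,.24,.026)).astype(int);w=g[u[1]-25:u[1]+25,u[0]-25:u[0]+25];print(np.percentile(w,[5,20,40,60,80,95]))
mk=lambda p:np.clip((115-p["color"].max(2).astype(float))/50,0,1)
for ps in([T],[S],[T,S]):
    for kind,x0 in(("slot",s0),("hole",o0)):
        x,f=fit(ps,[mk(p) for p in ps],kind,x0,yaw=kind=="slot",pad=3);print(kind,np.round(x,4).tolist(),round(f,1))
# corner check
C=np.array([at(T,(u*.64,v*.64),.028) for u,v in((214,216),(319,248),(289,335),(181,301))]);print(C.round(3).tolist(),C.mean(0),np.linalg.norm(C-np.roll(C,-1,0),axis=1))
s=env.observe();print(s["time_s"],s["q"])
E
```

```text
T [151 159] 41
T [158 189] 43
T [138 184] 43
[ 38.  43.  94. 141. 149. 154.]
S [190 322] 43
S [237 316] 45
S [225 343] 38
[ 35.   41.  113.  167.  174.2 182. ]
slot [0.4958, 0.223, 1.299] 79.5
hole [0.5991, 0.2557, 0.0] 21.5
slot [0.4947, 0.2245, 1.2966] 286.7
hole [0.5979, 0.2566, 0.0] 86.7
slot [0.4947, 0.2241, 1.2888] 371.9
hole [0.5979, 0.2565, 0.0] 109.2
[[0.667, 0.307], [0.602, 0.077], [0.413, 0.13], [0.479, 0.36]] [0.54005583 0.21860348] [0.23853852 0.19638635 0.23936157 0.19581271]
1.0 [ 6.06015063e+01  2.18075301e+01  7.43365122e+01 -1.16847888e-03
  8.38583545e+01 -1.23364262e+01]
```

View pics/cropS.png

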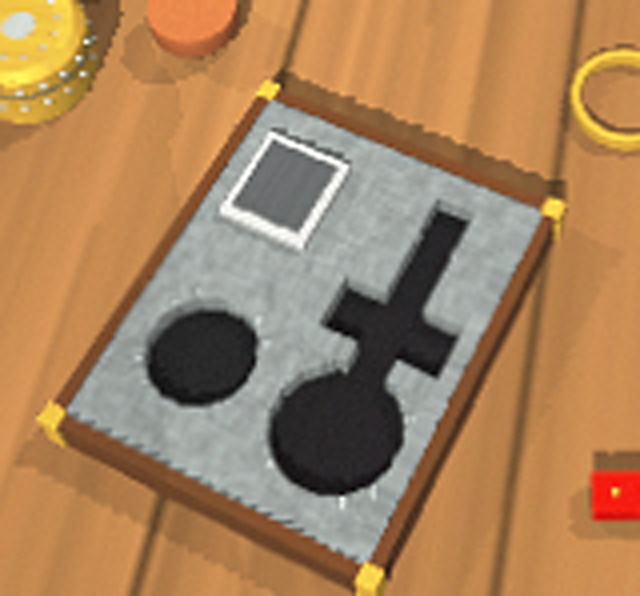

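The side crop shows the case with the round hole at (200,355), the mirror slot running (447,215)→(337,432), and the tin at (285,190). My estimates: mirror (0.533,-0.1035, yaw -0.407), slot (0.4957,0.2235, yaw 1.297), box (0.504,-0.281), hole (0.599,0.2558).

Now I'll go above the mirror.

```bash

python3 -m crank '[5,0,0,0,0.109, 5,-3.28,-2.4,0,0, 5,-3.28,-2.4,0,0, 5,-3.28,-2.4,0,0, 5,-3.28,-2.4,0,0, 5,-3.28,-2.4,0,0, 5,-3.28,-2.4,0,0, 5,-3.28,-2.4,0,0]' 60
python3 -m crank '[5,-3.28,-2.4,0,0, 5,-3.28,-2.4,0,0, 5,-3.28,-2.4,0,0, 5,-3.28,-2.4,0,0, 5,-3.28,-2.4,0,0, 5,-3.28,-2.4,0,0, 5,-3.28,-2.4,0,0, 5,-3.28,-2.4,0,0]'
python3 -m crank '[5,-3.28,-2.4,0,0, 5,-3.28,-2.4,0,0, 5,-3.28,-2.4,0,0, 5,0,0,2.5,0, 5,0,0,2.5,0, 5,0,0,2.5,0, 5,0,0,2.5,0, 5,0,0,0,0]'
```

```text
time_s: 1.67
position: [0.3062, 0.2789, 0.2071]
tool_rot: [[-0.919, 0.395, 0.001], [0.395, 0.919, 0.0], [-0.0, 0.001, -1.0]]
ft_force: [0.9, 0.4, 0.0]
grip_width: 0.0504
gripper_force: 0.0
time_s: 2.33
position: [0.4714, -0.0016, 0.207]
tool_rot: [[-0.918, 0.396, 0.001], [0.396, 0.918, -0.0], [-0.0, 0.0, -1.0]]
ft_force: [0.7, 1.1, 1.0]
grip_width: 0.0501
gripper_force: 0.0
time_s: 3.0
position: [0.5304, -0.1038, 0.1027]
tool_rot: [[-0.918, 0.396, -0.008], [0.396, 0.918, 0.003], [0.008, 0.0, -1.0]]
ft_force: [0.1, 0.5, -1.0]
grip_width: 0.0499
gripper_force: 0.0
```

```bash

python3 -m crank '[5,0,0,2.5,0, 5,0,0,2.5,0, 5,0,0,2.5,0, 5,0,0,0.5,0, 5,0,0,0,0, 5,0,0,0,0, 5,0,0,0,0, 5,0,0,0,0]'
```

```text
time_s: 3.67
position: [0.5335, -0.1049, 0.0284]
tool_rot: [[-0.918, 0.396, 0.003], [0.396, 0.918, -0.001], [-0.003, -0.0, -1.0]]
ft_force: [-0.4, -0.2, -0.6]
grip_width: 0.05
gripper_force: 0.0
```

```bash

python3 -m crank '[5,0,0,0.8,0, 5,0,0,0.8,0, 5,0,0,0.8,0, 5,0,0,0,0, 5,0,0,0,0, 1.5,0,0,0,0, 1.5,0,0,0,0, 1.5,0,0,0,0]' 60
python3 -m crank '[1.5,0,0,0,0, 1.5,0,0,0,0, 1.5,0,0,0,0, 1.5,0,0,-1,0, 1.5,0,0,-2,0, 1.5,0,0,-3,0, 1.5,0,0,-3,0, 1.5,0,0,0,0]'
```

```text
time_s: 4.33
position: [0.5328, -0.1046, 0.0031]
tool_rot: [[-0.918, 0.396, 0.0], [0.396, 0.918, -0.0], [-0.001, -0.0, -1.0]]
ft_force: [0.3, 0.4, 0.3]
grip_width: 0.0158
gripper_force: 0.0
time_s: 5.0
position: [0.5352, -0.1055, 0.0989]
tool_rot: [[-0.918, 0.396, 0.009], [0.395, 0.918, -0.004], [-0.01, -0.0, -1.0]]
ft_force: [1.5, -0.1, 0.4]
grip_width: 0.0151
gripper_force: 0.0
```

```bash
python3 - <<'E'
from fit import *
T=optics.get_image("top");S=optics.get_image("side")
a=cv2.resize(T["color"][110:230,220:380],(800,600),interpolation=cv2.INTER_CUBIC)
b=cv2.resize(S["color"][110:290,170:410],(800,600),interpolation=cv2.INTER_CUBIC)
cv2.imwrite("pics/c2.png",np.hstack([cv2.resize(a,(400,300)),cv2.resize(b,(400,300))])[:,:,::-1])
E
```

```text
(no output)
```

View pics/c2.png

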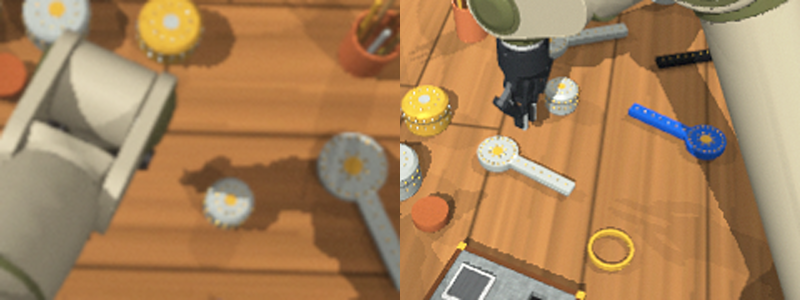

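```bash
python3 - <<'E'
from fit import *
S=optics.get_image("side");s=env.observe()
f=lambda u:np.round((np.array(u)-[170,110])*[400/240,300/180]+[400,0]).tolist()
print(s["position"],"tcp px crop",f(pix(S,s["position"])))
print(fit([S],[metal(S)],"mirror",[.5329,-.1035,-.4066]))
for x in((.5329,-.1035,.009),(.5329,-.1035,.1)):print(f(pix(S,x)))
E
```

```text
[ 0.53243315 -0.10447387  0.09304138] tcp px crop [526.0, 135.0]
(array([ 0.53141276, -0.10514882, -0.41309714]), np.float64(149.95294117647057))
[527.0, 169.0]
[526.0, 132.0]
```

Crop: the mirror at (525,165) hasn't moved and the fingertips hang above it at about (527,122), so the grasp closed on nothing. I'll mark where the TCP projects against the real fingertips.

```bash
python3 - <<'E'
from fit import *
S=optics.get_image("side");s=env.observe()
x0,y0,k=215,125,8
a=cv2.resize(S["color"][y0:y0+70,x0:x0+90],(720,560),interpolation=cv2.INTER_CUBIC)
R=np.array(s["tool_rot"]);p=np.array(s["position"])
for d,c in((0,(255,0,0)),(.01,(255,255,0)),(.02,(0,255,0)),(.03,(0,255,255))):
    for q in (-.0075,.0075):
        u=(pix(S,p-R[:,2]*d+R[:,1]*q)+.5-[x0,y0])*k;cv2.circle(a,tuple(np.round(u).astype(int).tolist()),4,c,-1)
print(p,s["grip_width"],s["time_s"])
cv2.imwrite("pics/c3.png",a[:,:,::-1])
E
```

```text
[ 0.5321566  -0.10436702  0.09236424] 0.015028634976340502 5.2
```

View pics/c3.png

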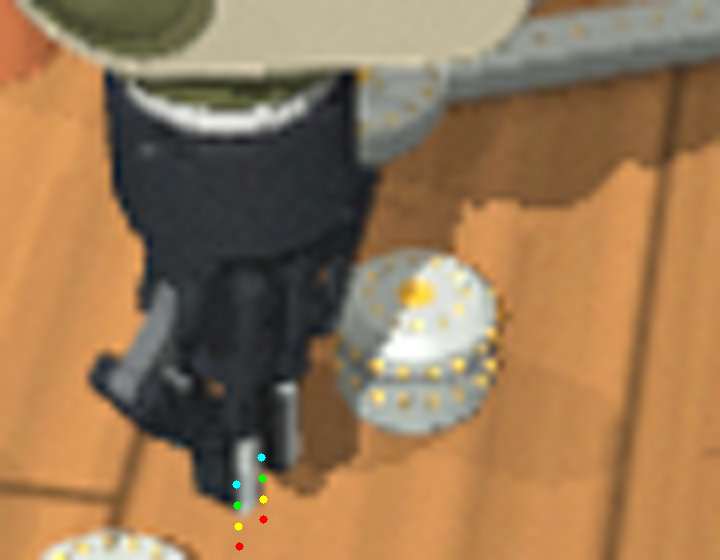

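The crop shows the fingertips at about (222,503) and (288,465). The reported TCP projects to (250,532), so the real tips sit about 20 mm above it at this opening. That explains the miss, so I'll descend further in steps and watch the force.

```bash

python3 -m crank '[5,0,0,3,0, 5,0,0,3,0, 5,0,0,2.5,0, 5,0,0,0,0, 5,0,0,0.2,0, 5,0,0,0.2,0, 5,0,0,0.2,0, 5,0,0,0,0]' 60
python3 -m crank '[5,0,0,0.1,0, 5,0,0,0.1,0, 5,0,0,0.1,0, 5,0,0,0.1,0, 5,0,0,0,0, 5,0,0,0,0, 5,0,0,0,0, 5,0,0,0,0]'
```

```text
time_s: 5.87
position: [0.5331, -0.1047, 0.0026]
tool_rot: [[-0.918, 0.396, 0.001], [0.396, 0.918, -0.001], [-0.001, 0.0, -1.0]]
ft_force: [-0.0, 0.4, 0.9]
grip_width: 0.0499
gripper_force: 0.0
time_s: 6.53
position: [0.5327, -0.1046, -0.0021]
tool_rot: [[-0.918, 0.396, 0.0], [0.396, 0.918, -0.0], [-0.0, 0.0, -1.0]]
ft_force: [-0.7, 1.5, 0.3]
grip_width: 0.0502
gripper_force: 0.0
```

```bash

python3 -m crank '[5,0,0,0.2,0, 5,0,0,0.2,0, 5,0,0,0.2,0, 5,0,0,0,0, 5,0,0,0,0, 5,0,0,0,0, 5,0,0,0,0, 5,0,0,0,0]' 60
python3 -m crank '[1.5,0,0,0,0, 1.5,0,0,0,0, 1.5,0,0,0,0, 1.5,0,0,0,0, 1.5,0,0,0,0, 1.5,0,0,0,0, 1.5,0,0,0,0, 1.5,0,0,0,0]'
```

```text
time_s: 7.2
position: [0.5327, -0.1046, -0.0081]
tool_rot: [[-0.918, 0.396, 0.0], [0.396, 0.918, -0.0], [-0.0, -0.0, -1.0]]
ft_force: [0.3, -0.6, 0.5]
grip_width: 0.05
gripper_force: 0.0
time_s: 7.87
position: [0.5327, -0.1046, -0.0078]
tool_rot: [[-0.918, 0.396, 0.0], [0.396, 0.918, -0.0], [-0.0, -0.0, -1.0]]
ft_force: [-1.5, 0.3, 5.5]
grip_width: 0.018
gripper_force: 58.6
```

```bash

python3 -m crank '[1.5,0,0,-0.5,0, 1.5,0,0,-1,0, 1.5,0,0,-1.5,0, 1.5,0,0,-2,0, 1.5,0,0,-3,0, 1.5,0,0,-3,0, 1.5,0,0,0,0, 1.5,0,0,0,0]' 60
python3 - <<'E'
from fit import *
S=optics.get_image("side")
a=cv2.resize(S["color"][125:245,205:365],(800,600),interpolation=cv2.INTER_CUBIC);cv2.imwrite("pics/c4.png",a[:,:,::-1])
E
```

```text
time_s: 8.53
position: [0.5332, -0.1047, 0.1035]
tool_rot: [[-0.918, 0.396, 0.003], [0.396, 0.918, -0.001], [-0.003, 0.0, -1.0]]
ft_force: [-0.6, -1.0, -4.1]
grip_width: 0.0178
gripper_force: 58.9
```

View pics/c4.png

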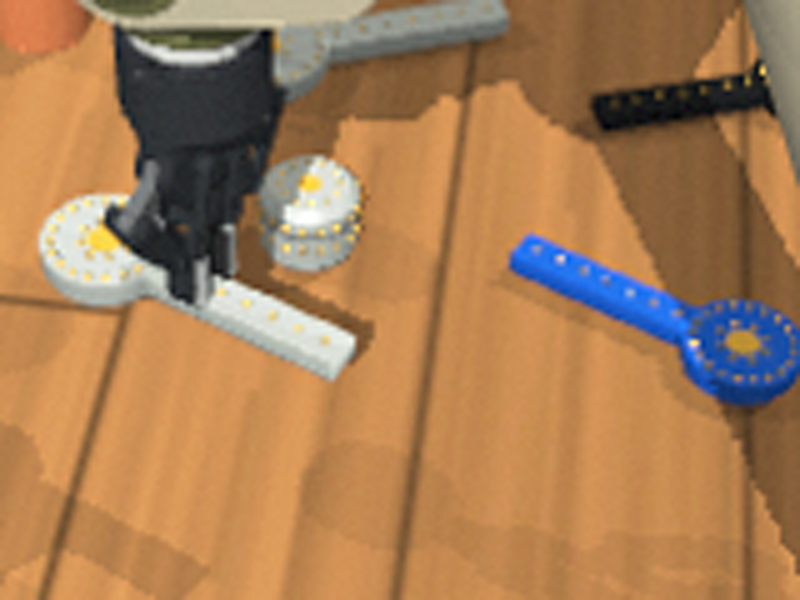

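The picture shows the mirror gripped level on the handle near (205,290), clear of the table. Next I'll turn it and carry it to above the slot.

```bash

python3 -m crank '[1.5,0,0,0,-0.1217, 1.5,0,0,0,-0.1217, 1.5,0,0,0,-0.1217, 1.5,0,0,0,-0.1217, 1.5,0,0,0,-0.1217, 1.5,0,0,0,-0.1217, 1.5,0,0,0,-0.1217, 1.5,0,0,0,-0.1217]'
python3 -m crank '[1.5,0,0,0,-0.1217, 1.5,0,0,0,-0.1217, 1.5,0,0,0,-0.1217, 1.5,0,0,0,-0.1217, 1.5,0,0,0,-0.1217, 1.5,0,0,0,-0.1217, 1.5,-2,0.8,0,0, 1.5,-3.4,1.4,0,0]'
python3 -m crank '[1.5,-3.4,1.4,0,0, 1.5,-3.4,1.4,0,0, 1.5,-3.4,1.4,0,0, 1.5,-3.4,1.4,0,0, 1.5,-3.4,1.4,0,0, 1.5,-3.4,1.4,0,0, 1.5,-3.4,1.4,0,0, 1.5,-1.4,0.5,0,0]'
python3 -m crank '[1.5,0,0,2,0, 1.5,0,0,2,0, 1.5,0,0,1,0, 1.5,0,0,0,0, 1.5,0,0,0,0, 1.5,0,0,0,0, 1.5,0,0,0,0, 1.5,0,0,0,0]'
python3 - <<'E'
from fit import *
T=optics.get_image("top");S=optics.get_image("side");s=env.observe();p=s["position"]
z0=p[2]+.0168-.009
print(p,s["tool_rot"][0],z0)
for P in(T,S):
    print(fit([P],[metal(P)],"mirror",[.4957,.2235,1.297],z0=z0,pad=6))
a=[cv2.resize(P["color"][y:y+120,x:x+160],(400,300),interpolation=cv2.INTER_CUBIC) for P,x,y in((T,90,110),(S,150,250))]
cv2.imwrite("pics/c5.png",np.hstack(a)[:,:,::-1])
E
```

```text
time_s: 9.25
position: [0.5318, -0.1042, 0.1002]
tool_rot: [[-0.84, -0.542, -0.003], [-0.542, 0.84, 0.001], [0.002, 0.003, -1.0]]
ft_force: [-0.3, -0.0, -1.6]
grip_width: 0.0182
gripper_force: 58.9
time_s: 9.92
position: [0.5509, 0.0355, 0.0838]
tool_rot: [[-0.397, -0.918, -0.026], [-0.911, 0.397, -0.111], [0.112, -0.02, -0.993]]
ft_force: [1.1, -1.0, -2.6]
grip_width: 0.0175
gripper_force: 58.9
time_s: 10.58
position: [0.555, 0.3098, 0.0527]
tool_rot: [[-0.393, -0.919, -0.027], [-0.913, 0.394, -0.111], [0.112, -0.019, -0.993]]
ft_force: [-0.6, -0.3, -2.3]
grip_width: 0.0176
gripper_force: 58.9
time_s: 11.25
position: [0.5565, 0.3028, 0.0091]
tool_rot: [[-0.397, -0.918, -0.019], [-0.912, 0.396, -0.106], [0.105, -0.025, -0.994]]
ft_force: [-8.1, 7.8, 30.3]
grip_width: 0.0182
gripper_force: 148.4
[0.55648458 0.30279537 0.00909459] [-0.39665557 -0.9177793  -0.01858821] 0.016894589169120955
(array([0.53101544, 0.20965308, 1.10131737]), np.float64(949.8235294117646))
(array([0.53538312, 0.15180534, 2.43132983]), np.float64(2420.305882352941))
```

View pics/c5.png

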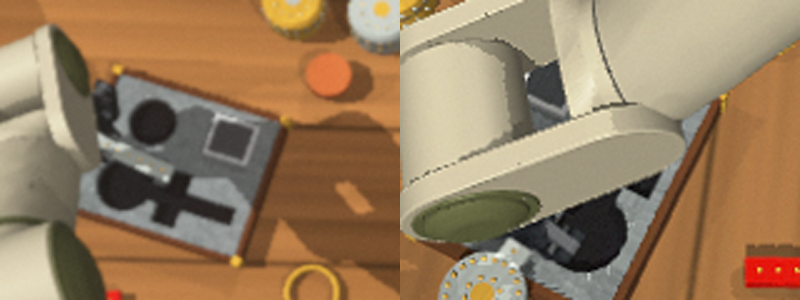

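The chained move went wrong. The wrist tilted, probably near a joint limit, and the mirror is pressing on the case rim at (130,155) in the left crop. I'll lift now and check the joints.

```bash

python3 -m crank '[1.5,0,0,-1,0, 1.5,0,0,-2,0, 1.5,0,0,-3,0, 1.5,0,0,-3,0, 1.5,0,0,-3,0, 1.5,0,0,0,0, 1.5,0,0,0,0, 1.5,0,0,0,0]' 60
python3 -c "
from rig import env
s=env.observe();print([round(x,1) for x in s['q']],s['grip_width'])"
```

```text
time_s: 12.02
position: [0.5576, 0.313, 0.1226]
tool_rot: [[-0.396, -0.918, -0.027], [-0.911, 0.397, -0.112], [0.114, -0.02, -0.993]]
ft_force: [-0.6, -1.4, -2.4]
grip_width: 0.0175
gripper_force: 144.2
[np.float64(21.1), np.float64(36.8), np.float64(62.4), np.float64(-5.5), np.float64(84.6), np.float64(-134.7)] 0.017469713666094525
```

The cause is that I turned before moving, which drove joint 6 to its limit and left a 6.6° tilt in the commanded pose. No row can command tilt directly. I should be able to undo it by running joint 6 into its opposite limit at a matching bearing (q1≈-16), checking each call. First I'll unwind and go back there.

```bash

python3 -m crank '[1.5,0,0,0,0.124, 1.5,0,0,0,0.124, 1.5,0,0,0,0.124, 1.5,0,0,0,0.124, 1.5,0,0,0,0.124, 1.5,0,0,0,0.124, 1.5,0,0,0,0.124, 1.5,0,0,0,0.124]' 60
python3 -m crank '[1.5,0.9,-3.8,0,0, 1.5,0.9,-3.8,0,0, 1.5,0.9,-3.8,0,0, 1.5,0.9,-3.8,0,0, 1.5,0.9,-3.8,0,0, 1.5,0.9,-3.8,0,0, 1.5,0.9,-3.8,0,0, 1.5,0.9,-3.8,0,0]'
python3 -c "
from rig import env
s=env.observe();print([round(float(x),1) for x in s['q']],s['grip_width'])"
```

```text
time_s: 12.68
position: [0.5576, 0.3129, 0.1221]
tool_rot: [[-0.986, -0.164, -0.028], [-0.16, 0.981, -0.112], [0.046, -0.106, -0.993]]
ft_force: [-0.3, 0.7, -2.5]
grip_width: 0.0176
gripper_force: 144.3
time_s: 13.35
position: [0.5378, 0.0019, 0.1578]
tool_rot: [[-0.985, -0.17, -0.028], [-0.166, 0.98, -0.11], [0.046, -0.104, -0.994]]
ft_force: [0.9, -0.4, -2.3]
grip_width: 0.018
gripper_force: 144.2
[-9.0, 23.9, 79.8, -6.7, 77.0, -107.1] 0.0180132907178522
```

```bash

python3 -m crank '[1.5,0.9,-3.8,0,0, 1.5,0.9,-3.8,0,0, 1.5,0.9,-3.8,0,0, 1.5,0,0,0,0.124, 1.5,0,0,0,0.124, 1.5,0,0,0,0.124, 1.5,0,0,0,0.124, 1.5,0,0,0,0.124]' 60
python3 -m crank '[1.5,0,0,0,0.124, 1.5,0,0,0,0.124, 1.5,0,0,0,0.124, 1.5,0,0,0,0.124, 1.5,0,0,0,0.124, 1.5,0,0,0,0.124, 1.5,0,0,0,0.124, 1.5,0,0,0,0.124]'
python3 -m crank '[1.5,0,0,0,0.124, 1.5,0,0,0,0.124, 1.5,0,0,0,0.124, 1.5,0,0,0,0.124, 1.5,0,0,0,0.124, 1.5,0,0,0,0.124, 1.5,0,0,0,0.124, 1.5,0,0,0,0.124]'
python3 -m crank '[1.5,0,0,0,0.124, 1.5,0,0,0,0.124, 1.5,0,0,0,0.124, 1.5,0,0,0,0.124, 1.5,0,0,0,0.124, 1.5,0,0,0,0.124, 1.5,0,0,0,0.124, 1.5,0,0,0,0.124]'
python3 -c "
from rig import env
s=env.observe();print([round(float(x),1) for x in s['q']],s['grip_width'])"
```

```text
time_s: 14.02
position: [0.531, -0.1125, 0.1705]
tool_rot: [[-0.898, 0.44, -0.028], [0.44, 0.891, -0.109], [-0.023, -0.11, -0.994]]
ft_force: [-0.6, 0.2, -2.0]
grip_width: 0.0181
gripper_force: 144.3
time_s: 14.68
position: [0.5311, -0.1123, 0.1705]
tool_rot: [[-0.123, 0.992, -0.028], [0.987, 0.12, -0.109], [-0.105, -0.041, -0.994]]
ft_force: [0.4, 0.1, -2.9]
grip_width: 0.0175
gripper_force: 144.3
time_s: 15.35
position: [0.531, -0.1123, 0.1705]
tool_rot: [[0.763, 0.646, -0.028], [0.64, -0.761, -0.109], [-0.091, 0.065, -0.994]]
ft_force: [-0.6, -0.3, -2.4]
grip_width: 0.0181
gripper_force: 144.3
time_s: 16.02
position: [0.531, -0.1123, 0.1705]
tool_rot: [[0.958, -0.285, -0.028], [-0.287, -0.952, -0.109], [0.005, 0.112, -0.994]]
ft_force: [-0.1, 0.1, -2.3]
grip_width: 0.0177
gripper_force: 144.3
[-21.1, 23.1, 78.9, -6.6, 77.3, 87.0] 0.01769011690025033
```

```bash

python3 -m crank '[1.5,0,0,0,0.124, 1.5,0,0,0,0.124, 1.5,0,0,0,0.124, 1.5,0,0,0,0.124, 1.5,0,0,0,0.124, 1.5,0,0,0,0.124, 1.5,0,0,0,0.124, 1.5,0,0,0,0.124]' 60
python3 -m crank '[1.5,0,0,0,0.124, 1.5,0,0,0,0.124, 1.5,0,0,0,0.124, 1.5,0,0,0,0.05, 1.5,0,0,0,0.05, 1.5,0,0,0,0, 1.5,0,0,0,0, 1.5,0,0,0,0]'
python3 -c "
from rig import env
s=env.observe();print([round(float(x),1) for x in s['q']],s['grip_width'])"
```

```text
time_s: 16.68
position: [0.531, -0.1123, 0.1705]
tool_rot: [[0.285, -0.958, -0.028], [-0.954, -0.281, -0.109], [0.096, 0.057, -0.994]]
ft_force: [-0.1, 0.4, -3.0]
grip_width: 0.0174
gripper_force: 144.3
time_s: 17.35
position: [0.5241, -0.1332, 0.175]
tool_rot: [[-0.143, -0.99, -0.016], [-0.986, 0.144, -0.089], [0.09, 0.003, -0.996]]
ft_force: [0.2, -0.4, -2.9]
grip_width: 0.0174
gripper_force: 144.2
[-24.1, 22.3, 79.3, -5.1, 77.3, 165.2] 0.01741035180299801
```

The opposite limit is reducing the tilt (-0.109 → -0.089), so I'll continue.

```bash

python3 -m crank '[1.5,0,0,0,0.07, 1.5,0,0,0,0.07, 1.5,0,0,0,0, 1.5,0,0,0,0, 1.5,0,0,0,0, 1.5,0,0,0,0, 1.5,0,0,0,0, 1.5,0,0,0,0]' 60
python3 -c "
from rig import env
s=env.observe();print([round(float(x),1) for x in s['q']],s['grip_width'])"
```

```text
time_s: 18.02
position: [0.5104, -0.1623, 0.1786]
tool_rot: [[-0.23, -0.973, 0.001], [-0.971, 0.23, -0.059], [0.057, -0.014, -0.998]]
ft_force: [-0.4, 0.1, -2.7]
grip_width: 0.0176
gripper_force: 144.2
[-28.7, 21.2, 80.3, -3.0, 76.9, 165.2] 0.017557158218704492
```

```bash

python3 -m crank '[1.5,-3,0.7,0,0, 1.5,-3,0.7,0,0, 1.5,-3,0.7,0,0, 1.5,-3,0.7,0,0, 1.5,0,0,0,0, 1.5,0,0,0,0, 1.5,0,0,0,0, 1.5,0,0,0,0]' 60
python3 -c "
from rig import env
s=env.observe();print([round(float(x),1) for x in s['q']],s['grip_width'])"
```

```text
time_s: 18.68
position: [0.4859, -0.0869, 0.175]
tool_rot: [[-0.16, -0.987, 0.025], [-0.987, 0.16, -0.01], [0.006, -0.026, -1.0]]
ft_force: [0.2, -0.1, -1.3]
grip_width: 0.018
gripper_force: 144.2
[-24.0, 17.0, 87.3, 0.1, 74.1, 165.2] 0.01797817325408574
```

The tilt is down to 1.5°, which is acceptable. Now I'll unwind joint 6 at this spot (40 rows), then measure the mirror in the hand.

```bash

python3 -m crank '[1.5,0,0,0,-0.1234, 1.5,0,0,0,-0.1234, 1.5,0,0,0,-0.1234, 1.5,0,0,0,-0.1234, 1.5,0,0,0,-0.1234, 1.5,0,0,0,-0.1234, 1.5,0,0,0,-0.1234, 1.5,0,0,0,-0.1234]' 60 | head -3
python3 -m crank '[1.5,0,0,0,-0.1234, 1.5,0,0,0,-0.1234, 1.5,0,0,0,-0.1234, 1.5,0,0,0,-0.1234, 1.5,0,0,0,-0.1234, 1.5,0,0,0,-0.1234, 1.5,0,0,0,-0.1234, 1.5,0,0,0,-0.1234]' | head -3
python3 -m crank '[1.5,0,0,0,-0.1234, 1.5,0,0,0,-0.1234, 1.5,0,0,0,-0.1234, 1.5,0,0,0,-0.1234, 1.5,0,0,0,-0.1234, 1.5,0,0,0,-0.1234, 1.5,0,0,0,-0.1234, 1.5,0,0,0,-0.1234]' | head -3
python3 -m crank '[1.5,0,0,0,-0.1234, 1.5,0,0,0,-0.1234, 1.5,0,0,0,-0.1234, 1.5,0,0,0,-0.1234, 1.5,0,0,0,-0.1234, 1.5,0,0,0,-0.1234, 1.5,0,0,0,-0.1234, 1.5,0,0,0,-0.1234]' | head -3
python3 -m crank '[1.5,0,0,0,-0.1234, 1.5,0,0,0,-0.1234, 1.5,0,0,0,-0.1234, 1.5,0,0,0,-0.1234, 1.5,0,0,0,-0.1234, 1.5,0,0,0,-0.1234, 1.5,0,0,0,-0.1234, 1.5,0,0,0,-0.1234]'
python3 - <<'E'
from fit import *
S=optics.get_image("side");T=optics.get_image("top");s=env.observe();p=s["position"];R=np.array(s["tool_rot"])
print([round(float(x),1) for x in s['q']])
xa=np.arctan2(-R[1,0],-R[0,0]);print(xa)
a=[cv2.resize(P["color"][y:y+120,x:x+160],(400,300),interpolation=cv2.INTER_CUBIC) for P,x,y in((T,180,90),(S,190,110))]
cv2.imwrite("pics/c6.png",np.hstack(a)[:,:,::-1]);cv2.imwrite("s6.png",S["color"][:,:,::-1]);cv2.imwrite("t6.png",T["color"][:,:,::-1])
E
```

```text
time_s: 19.35
position: [0.4857, -0.087, 0.1748]
tool_rot: [[0.739, -0.673, 0.025], [-0.673, -0.74, -0.009], [0.024, -0.01, -1.0]]
time_s: 20.02
position: [0.4857, -0.087, 0.1748]
tool_rot: [[0.969, 0.246, 0.025], [0.247, -0.969, -0.009], [0.022, 0.015, -1.0]]
time_s: 20.68
position: [0.4857, -0.087, 0.1748]
tool_rot: [[0.328, 0.944, 0.025], [0.945, -0.328, -0.009], [-0.001, 0.026, -1.0]]
time_s: 21.35
position: [0.4857, -0.087, 0.1748]
tool_rot: [[-0.607, 0.794, 0.025], [0.794, 0.607, -0.009], [-0.022, 0.014, -1.0]]
time_s: 22.02
position: [0.4858, -0.087, 0.1749]
tool_rot: [[-0.997, -0.069, 0.025], [-0.069, 0.998, -0.009], [-0.024, -0.011, -1.0]]
ft_force: [0.9, 0.5, -1.5]
grip_width: 0.0175
gripper_force: 144.1
[-24.0, 17.0, 87.3, 0.1, 74.1, -117.7]
0.06444516519728627
```

View pics/c6.png

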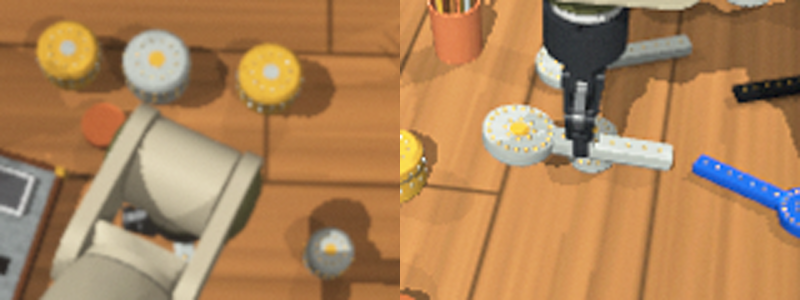

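The crop shows the mirror still held: head at (520,130), handle end at (670,155). The collision may have shifted it in the grip, so I'll fit its in-hand pose (slip, yaw, pitch) from the side picture, masking out the background box.

```bash
cat > hand.py <<'E'
from fit import *
def sil(p,pos,R,v,box,h=.018):
    # v: along mirror x (mm), lateral(mm), height of centre above TCP (mm), yaw, pitch (deg)
    M=np.c_[-R[:,0],R[:,1],-R[:,2]]
    if np.linalg.det(M)<0: raise 1
    r,_=cv2.Rodrigues(np.array([0,0,np.radians(v[3])]));r2,_=cv2.Rodrigues(np.array([0,np.radians(v[4]),0]))
    A=M@r@r2;c=pos+M@(np.array(v[:3])/1000)
    m=np.zeros(((box[3]-box[1])*SS,(box[2]-box[0])*SS),np.uint8)
    for ring in rings("mirror")[0]:
        pts=np.vstack([proj(p,np.c_[ring,np.full(len(ring),z)]@A.T+c) for z in(-h/2,h/2)])
        pts=((pts+.5-[box[0],box[1]])*SS-.5).astype(np.float32)
        cv2.fillConvexPoly(m,np.round(cv2.convexHull(pts)*16).astype(np.int32),255,shift=4)
    return cv2.resize(m,None,fx=1/SS,fy=1/SS,interpolation=cv2.INTER_AREA)/255.
def fithand(p,s,ign,box):
    pos=np.array(s["position"]);R=np.array(s["tool_rot"])
    m=metal(p).astype(float)[box[1]:box[3],box[0]:box[2]];m=cv2.morphologyEx(m,cv2.MORPH_CLOSE,np.ones((3,3)))
    w=ign[box[1]:box[3],box[0]:box[2]]
    sc=np.array([6,4,4,6,6.])
    c=lambda u:(np.abs(sil(p,pos,R,np.array([0,0,16.8,0,0])+u*sc,box)-m)*w).sum()+2*(u[1]**2)
    u=np.zeros(5)
    for k in range(4):
        r=minimize(c,u,method="Nelder-Mead",options=dict(initial_simplex=np.vstack([u,u+np.eye(5)*(.9 if k%2==0 else -.5)]),xatol=1e-3,fatol=.05,maxiter=800));u=r.x
    return np.array([0,0,16.8,0,0])+u*sc,r.fun,c(np.zeros(5))
E
python3 - <<'E'
from hand import *
S=optics.get_image("side");s=env.observe()
ign=np.ones((384,512))
b=render(S,"box",[.5025,-.2805,0],(0,0,512,384));ign[cv2.dilate((b>0).astype(np.uint8),np.ones((9,9)))>0]=0
g=S["color"].max(2)<90   # gripper
ign[cv2.dilate(g.astype(np.uint8),np.ones((3,3)))>0]=0
box=(218,145,305,185)
v,f,f0=fithand(S,s,ign,box);print(np.round(v,2),f,f0)
a=S["color"].copy();k=sil(S,np.array(s["position"]),np.array(s["tool_rot"]),v,(0,0,512,384))
ct,_=cv2.findContours((cv2.resize(k,None,fx=8,fy=8)>.5).astype(np.uint8),0,2)
q=cv2.resize(a,None,fx=8,fy=8,interpolation=cv2.INTER_CUBIC);cv2.drawContours(q,ct,-1,(255,0,0),1)
x,y,X,Y=[8*t for t in box];cv2.imwrite("pics/c7.png",q[y:Y,x:X,::-1])
E
```

```text
[-2.76 -3.91 25.05 -2.81 -3.35] 113.8022355639761 456.0
```

View pics/c7.png

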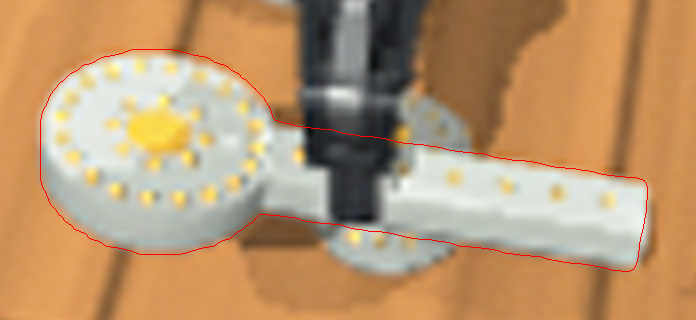

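The outline fits well. In the hand, the mirror sits 2.8 mm back along its axis, yawed -2.8°, pitched head-up 3.4° and higher than before. I'll compensate for this and move over the slot first, turning only after that.

```bash

python3 -m crank '[1.5,-0.4,3.9,0,0, 1.5,-0.4,3.9,0,0, 1.5,-0.4,3.9,0,0, 1.5,-0.4,3.9,0,0, 1.5,-0.4,3.9,0,0, 1.5,-0.4,3.9,0,0, 1.5,-0.4,3.9,0,0, 1.5,-0.4,3.9,0,0]' 60
python3 -m crank '[1.5,0,0,0,-0.1165, 1.5,0,0,0,-0.1165, 1.5,0,0,0,-0.1165, 1.5,0,0,0,-0.1165, 1.5,0,0,0,-0.1165, 1.5,0,0,0,-0.1165, 1.5,0,0,0,-0.1165, 1.5,0,0,0,-0.1165]' 
python3 -c "
from rig import env
s=env.observe();print([round(float(x),1) for x in s['q']],s['grip_width'])"
```

```text
time_s: 22.83
position: [0.4975, 0.2289, 0.1723]
tool_rot: [[-0.998, -0.059, 0.025], [-0.059, 0.998, -0.009], [-0.024, -0.011, -1.0]]
ft_force: [0.5, -1.0, -2.2]
grip_width: 0.0176
gripper_force: 144.2
time_s: 23.5
position: [0.4978, 0.2269, 0.1722]
tool_rot: [[-0.543, -0.839, 0.025], [-0.84, 0.543, -0.009], [-0.006, -0.026, -1.0]]
ft_force: [-0.5, 0.0, -1.5]
grip_width: 0.0176
gripper_force: 144.1
[12.5, 22.6, 79.1, -0.8, 77.1, -134.4] 0.017605824132207997
```

```bash

python3 -m crank '[1.5,0,0,0,-0.1165, 1.5,0,0,0,-0.1165, 1.5,0,0,0,-0.1165, 1.5,0,0,3,0, 1.5,0,0,3,0, 1.5,0,0,2,0, 1.5,0,0,0,0, 1.5,0,0,0,0]' 60
python3 - <<'E'
from hand import *
S=optics.get_image("side");T=optics.get_image("top");s=env.observe()
print(np.round(s["q"],1),s["position"])
a=[cv2.resize(P["color"][y:y+120,x:x+160],(400,300),interpolation=cv2.INTER_CUBIC) for P,x,y in((T,90,110),(S,150,240))]
cv2.imwrite("pics/c8.png",np.hstack(a)[:,:,::-1]);cv2.imwrite("s8.png",S["color"][:,:,::-1]);cv2.imwrite("t8.png",T["color"][:,:,::-1])
E
```

```text
time_s: 24.17
position: [0.4996, 0.2261, 0.0922]
tool_rot: [[-0.227, -0.974, 0.023], [-0.974, 0.226, -0.01], [0.004, -0.025, -1.0]]
ft_force: [-0.2, 0.5, -1.9]
grip_width: 0.018
gripper_force: 144.1
[  12.4   27.4   85.4   -0.9   65.7 -154.2] [0.50052289 0.22647426 0.09387207]
```

View pics/c8.png

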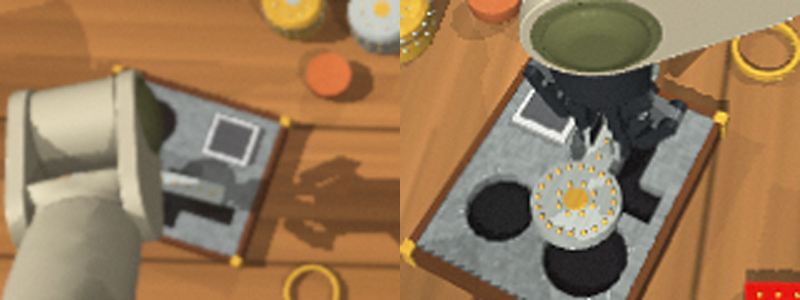

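The picture shows the head just above the cutout in the side view at (575,198), with the hole at (500,210), and the handle over its slot in the top view at (195,187). From here I'll work with numbers only: a joint fit of both views.

```bash
cat > j.py <<'E'
from hand import *
from scipy.ndimage import label
def gold(p):
    h=cv2.cvtColor(p["color"],cv2.COLOR_RGB2HSV).astype(int);return (h[...,0]>15)&(h[...,0]<32)&(h[...,1]>120)&(h[...,2]>170)
def head3(s,v):
    pos=np.array(s["position"]);R=np.array(s["tool_rot"]);M=np.c_[-R[:,0],R[:,1],-R[:,2]]
    r,_=cv2.Rodrigues(np.array([0,0,np.radians(v[3])]));r2,_=cv2.Rodrigues(np.array([0,np.radians(v[4]),0]))
    A=M@r@r2;c=pos+M@(np.array(v[:3])/1000);return A,c
E
python3 - <<'E'
from j import *
S=optics.get_image("side");T=optics.get_image("top");s=env.observe()
print(s["position"],s["tool_rot"][0])
A,c=head3(s,[-2.76,-3.9,25,-2.8,-3.35]);e=c+A@[.066,0,.009];print("grip",c,"head",e,"pred px",pix(S,e))
g=gold(S);l,n=label(g);
u=pix(S,e)
cs=[(int((l==i).sum()),np.round(np.argwhere(l==i).mean(0)[::-1],1).tolist()) for i in range(1,n+1)]
cs=[x for x in cs if np.hypot(*(np.array(x[1])-u))<28];cs.sort(reverse=True);print(cs)
V=S["color"].max(2);m=V[int(u[1])-18:int(u[1])+19:3,int(u[0])-24:int(u[0])+25:3];print(m)
# top handle rows
A2=[c+A@[x,0,.009] for x in(-.08,-.06,-.04)];U=[pix(T,q) for q in A2];print(np.round(U,1))
V=T["color"].max(2);x,y=np.round(U[1]).astype(int);print(V[y-9:y+10,x-6:x+18:2])
E
```

```text
[0.50035882 0.22648051 0.09391821] [-0.22458222 -0.97406679  0.02750854]
grip [0.50285012 0.22312954 0.11902582] head [0.52026842 0.28613824 0.13181277] pred px [216.17473466 319.67947953]
[(69, [219.5, 319.0]), (4, [226.5, 316.5]), (4, [212.5, 321.5]), (3, [233.7, 324.3]), (3, [230.7, 327.7]), (3, [227.3, 330.7]), (3, [222.3, 332.3]), (3, [222.3, 324.7]), (3, [216.7, 306.3]), (3, [216.3, 324.7]), (3, [212.7, 331.7]), (3, [208.7, 329.3]), (3, [208.3, 310.3]), (3, [205.7, 313.7]), (3, [204.3, 317.7]), (2, [234.5, 320.0]), (2, [234.5, 316.0]), (2, [232.5, 312.0]), (2, [229.5, 309.0]), (2, [228.5, 302.0]), (2, [226.0, 321.5]), (2, [225.5, 307.0]), (2, [222.5, 313.0]), (2, [221.5, 306.0]), (2, [217.5, 333.0]), (2, [213.0, 316.5]), (2, [212.0, 307.5]), (2, [205.5, 326.0]), (2, [204.5, 322.0]), (1, [217.0, 313.0])]
[[143 156 161 154 160 161 158 161 156  84  88 180 206 177 143 117  50]
 [166 163 168 160 161 157 159 165 162 175 160 180 177 177 134 117  30]
 [156 157 161 155 155 139 178 152 205 180 179 212 193 183  87  72  23]
 [132 129 162 160 174 180 172 177 185 177 180 178 192 186 163  30 
[... 960 characters left out ...]
143 119 110 101 101  96  96 125 144]
 [172 171 168 140 137 129 122 110  96  97 109 119]
 [144 144 140 137 139 139 137 130 104  95  96 101]
 [138 139 139 138 140 139 139 140 107  95  95  99]
 [140 140 142 138 138 143 141 140  98  95  97  97]
 [127 139 142 140 143 138 140 137  95 100  95  95]
 [ 84 105 133 140 141 141 142 134  92  98  95  91]
 [ 47  58  89 106 138 142 141 127  92  96  97  91]
 [ 40  39  43  55  92 109 133 120  97 127  98  92]
 [ 43  40  35  38  46  63  92  89 101 141 103  97]
 [ 44  41  40  36  37  41  47  52  73 111 121  99]
 [ 46  44  40  36  36  36  37  37  44  65 115 102]
 [ 77  52  42  40  37  38  36  37  34  44 113 130]
 [126 100  57  47  39  37  39  38  40  45 128 146]]
```

```bash
python3 - <<'E'
from j import *
S=optics.get_image("side");T=optics.get_image("top");s=env.observe()
pos6=np.array([.4858,-.087,.1749]);R6=np.array([[-0.997,-0.069,0.025],[-0.069,0.998,-0.009],[-0.024,-0.011,-1.0]])
u_,_,vt=np.linalg.svd(R6);R6=u_@vt
im=cv2.imread("s6.png")[:,:,::-1].copy();P6=dict(S);P6["color"]=im
ign=np.ones((384,512));b=render(P6,"box",[.5025,-.2805,0],(0,0,512,384));ign[cv2.dilate((b>0).astype(np.uint8),np.ones((9,9)))>0]=0
ign[cv2.dilate((im.max(2)<90).astype(np.uint8),np.ones((3,3)))>0]=0
bx=(218,145,305,185);m=cv2.morphologyEx(metal(P6).astype(float)[bx[1]:bx[3],bx[0]:bx[2]],cv2.MORPH_CLOSE,np.ones((3,3)));w=ign[bx[1]:bx[3],bx[0]:bx[2]]
g=gold(P6);l,n=label(g)
base=np.array([-2,-1,26,-1,-3.]);sc=np.array([6,4,4,4,4.])
def parts(u):
    v=base+u*sc
    a=(np.abs(sil(P6,pos6,R6,v,bx)-m)*w).sum()
    A,c=head3(s,v);d=pix(S,c+A@[.066,0,.009])-[219.5,319.0]
    q=np.array([pix(T,c+A@[x,0,.004]) for x in(-.08,-.03)])
    rows=np.interp([164,170,176],*q[np.argsort(q[:,0])].T);t=rows-[184,185.8,187]
    return a,d,t
def cost(u):
    a,d,t=parts(u);return a*.05+(d**2).sum()/.3**2/2+(t**2).sum()/.6**2/2+((base+u*sc)[1]/1.5)**2/2
u=np.zeros(5)
for k in range(4):
    r=minimize(cost,u,method="Nelder-Mead",options=dict(initial_simplex=np.vstack([u,u+np.eye(5)*(.8 if k%2==0 else -.5)]),xatol=1e-3,fatol=.01,maxiter=900));u=r.x
print(np.round(base+u*sc,2),r.fun,[np.round(x,2) for x in parts(u)])
A,c=head3(s,base+u*sc);print("grip",c,"heading",np.arctan2(A[1,0],A[0,0]),"slope",A[2,0],"tool",s["position"],s["tool_rot"])
h=c+A@[.066,0,0];print("head",h)
e=np.array([.4957,.2235])-c[:2];R=np.array(s["tool_rot"]);print("move tool x,y (cm)",R[:2,0]@e*100,R[:2,1]@e*100,"turn",-(1.297-np.arctan2(A[1,0],A[0,0])))
E
```

```text
[-3.64 -1.44 26.93  0.84 -6.83] 6.3365940854018605 [np.float64(114.22), array([0.06, 0.02]), array([ 0.19, -0.08,  0.25])]
grip [0.4998961  0.22280158 0.12049535] heading 1.3627595234153453 slope 0.11599413300168389 tool [0.50003287 0.22643962 0.09352572] [[-0.22415759 -0.97418487  0.0267808 ]
 [-0.97454982  0.22400301 -0.00867768]
 [ 0.00245468 -0.02804439 -0.99960366]]
head [0.51343568 0.2869426  0.12815096]
move tool x,y (cm) 0.02599401543482325 0.42442221646227885 turn 0.06575952341534541
```

The joint fit is tight: yaw +0.8°, pitch head-up 6.8°. Now I'll correct by a turn of +0.066 and a shift of y +0.42 cm, then lower to just above the slot.

```bash

python3 -m crank '[1.5,0.05,0.42,0,0.066, 1.5,0,0,2,0, 1.5,0,0,2,0, 1.5,0,0,2,0, 1.5,0,0,1.2,0, 1.5,0,0,0,0, 1.5,0,0,0,0, 1.5,0,0,0,0]' 60
python3 -m crank '[1.5,0,0,0.3,0, 1.5,0,0,0.2,0, 1.5,0,0,0.2,0, 1.5,0,0,0,0, 1.5,0,0,0,0, 1.5,0,0,0,0, 1.5,0,0,0,0, 1.5,0,0,0,0]'
```

```text
time_s: 25.13
position: [0.4978, 0.2263, 0.0215]
tool_rot: [[-0.288, -0.957, 0.027], [-0.958, 0.287, -0.009], [0.001, -0.028, -1.0]]
ft_force: [0.7, 0.1, -1.3]
grip_width: 0.0179
gripper_force: 144.3
time_s: 25.8
position: [0.4972, 0.226, 0.0133]
tool_rot: [[-0.288, -0.957, 0.025], [-0.958, 0.287, -0.009], [0.002, -0.026, -1.0]]
ft_force: [-0.5, 0.2, -1.8]
grip_width: 0.0179
gripper_force: 144.2
```

```bash

python3 -m crank '[1.5,-0.1,0.16,0,0, 1.5,0,0,0.2,0, 1.5,0,0,0.2,0, 1.5,0,0,0.1,0, 1.5,0,0,0,0, 1.5,0,0,0,0, 1.5,0,0,0,0, 1.5,0,0,0,0]' 60
python3 - <<'E'
from j import *
S=optics.get_image("side");s=env.observe()
A,c=head3(s,[-3.64,-1.44,26.93,.84,-6.83]);print("grip",c,"head",c+A@[.066,0,0],pix(S,c+A@[.066,0,.009]))
l,n=label(gold(S));k=max(range(1,n+1),key=lambda i:(l==i).sum() if 205<np.argwhere(l==i).mean(0)[1]<245 and np.argwhere(l==i).mean(0)[0]>300 else 0)
print((l==k).sum(),np.argwhere(l==k).mean(0)[::-1])
print("slot head px at home,proud",pix(S,(.4957+.066*np.cos(1.297),.2235+.066*np.sin(1.297),.030)),pix(S,(.4957+.066*np.cos(1.297),.2235+.066*np.sin(1.297),.038)))
E
```

```text
time_s: 26.47
position: [0.4961, 0.2274, 0.0083]
tool_rot: [[-0.288, -0.957, 0.025], [-0.958, 0.287, -0.009], [0.002, -0.026, -1.0]]
ft_force: [0.2, -1.2, -2.0]
grip_width: 0.0178
gripper_force: 144.2
grip [0.49575911 0.22372066 0.03520046] head [0.51348955 0.28682527 0.04291021] [222.78515935 336.18990786]
60 [222.96666667 336.36666667]
slot head px at home,proud [223.16241298 340.63358945] [222.89015549 339.19883318]
```

Alignment is within a pixel. I'll lower onto the springs.

```bash

python3 -m crank '[1.5,0,0,0.2,0, 1.5,0,0,0.2,0, 1.5,0,0,0.2,0, 1.5,0,0,0,0, 1.5,0,0,0,0, 1.5,0,0,0,0, 1.5,0,0,0,0, 1.5,0,0,0,0]' 60
python3 -m crank '[1.5,0,0,0.1,0, 1.5,0,0,0.1,0, 1.5,0,0,0.1,0, 1.5,0,0,0,0, 1.5,0,0,0,0, 1.5,0,0,0,0, 1.5,0,0,0,0, 1.5,0,0,0,0]'
```

```text
time_s: 27.18
position: [0.4963, 0.2274, 0.0023]
tool_rot: [[-0.287, -0.957, 0.025], [-0.958, 0.287, -0.009], [0.002, -0.026, -1.0]]
ft_force: [0.6, 0.1, 1.1]
grip_width: 0.0182
gripper_force: 144.6
time_s: 27.85
position: [0.4968, 0.2277, -0.0]
tool_rot: [[-0.287, -0.957, 0.026], [-0.958, 0.287, -0.009], [0.001, -0.028, -1.0]]
ft_force: [-1.3, 3.0, 8.0]
grip_width: 0.0179
gripper_force: 145.6
```

```bash

python3 -m crank '[1.5,0,0,0.1,0, 1.5,0,0,0.1,0, 1.5,0,0,0.1,0, 1.5,0,0,0,0, 1.5,0,0,0,0, 1.5,0,0,0,0, 1.5,0,0,0,0, 1.5,0,0,0,0]' 60
```

```text
time_s: 28.52
position: [0.4972, 0.2278, -0.0025]
tool_rot: [[-0.286, -0.958, 0.027], [-0.958, 0.286, -0.009], [0.0, -0.029, -1.0]]
ft_force: [-1.0, 3.9, 12.8]
grip_width: 0.0177
gripper_force: 146.1
```

```bash

python3 -m crank '[3.2,0,0,0,0, 3.2,0,0,0,0, 3.2,0,0,0,0, 3.2,0,0,0,0, 3.2,0,0,-1,0, 3.2,0,0,-1.5,0, 0,0,0,-1.5,0, 0,0,0,-1,0]' 60
python3 - <<'E'
from j import *
S=optics.get_image("side");s=env.observe();print(s["position"],s["ft_force"])
l,n=label(gold(S));k=max(range(1,n+1),key=lambda i:(l==i).sum() if 205<np.argwhere(l==i).mean(0)[1]<245 and np.argwhere(l==i).mean(0)[0]>300 else 0)
u=np.argwhere(l==k).mean(0)[::-1];print((l==k).sum(),u)
for z in(.030,.038):print(z,pix(S,(.4957+.066*np.cos(1.297),.2235+.066*np.sin(1.297),z)),at(S,u,z))
print(.4957+.066*np.cos(1.297),.2235+.066*np.sin(1.297))
E
```

```text
time_s: 29.18
position: [0.4956, 0.2278, 0.048]
tool_rot: [[-0.288, -0.957, 0.026], [-0.958, 0.287, -0.009], [0.001, -0.028, -1.0]]
ft_force: [-0.2, 0.1, 0.1]
grip_width: 0.0087
gripper_force: 0.0
[0.49636659 0.2280738  0.04943422] [ 0.23146991 -0.46270339  1.92036471]
60 [223.03333333 338.63333333]
0.03 [223.16241298 340.63358945] [0.51479167 0.28266893]
0.038 [222.89015549 339.19883318] [0.51351049 0.28575008]
0.5135456274766662 0.28704158937234775
```

```bash

python3 -m crank '[0,0.4,0,0.5,0, 0,0,0,0.5,0, 0,0,0,0.3,0, 0,0,0,0.2,0, 0,0,0,0.2,0, 0,0,0,0,0, 0,0,0,0,0, 0,0,0,0,0]' 60
python3 -m crank '[0,0,0,0.2,0, 0,0,0,0.2,0, 0,0,0,0.2,0, 0,0,0,0.1,0, 0,0,0,0.1,0, 0,0,0,0,0, 0,0,0,0,0, 0,0,0,0,0]' 60
```

```text
time_s: 29.9
position: [0.4945, 0.2238, 0.0292]
tool_rot: [[-0.287, -0.957, 0.025], [-0.958, 0.287, -0.009], [0.002, -0.026, -1.0]]
ft_force: [0.8, -0.5, -0.5]
grip_width: -0.0002
gripper_force: 0.0
time_s: 30.57
position: [0.4947, 0.2237, 0.0213]
tool_rot: [[-0.288, -0.957, 0.025], [-0.958, 0.287, -0.009], [0.002, -0.026, -1.0]]
ft_force: [0.5, -1.0, 0.6]
grip_width: -0.0001
gripper_force: 0.0
```

```bash

python3 -m crank '[0,0,0,0.15,0, 0,0,0,0.15,0, 0,0,0,0.1,0, 0,0,0,0.1,0, 0,0,0,0.1,0, 0,0,0,0,0, 0,0,0,0,0, 0,0,0,0,0]' 60
python3 -m crank '[0,0,0,0.1,0, 0,0,0,0.1,0, 0,0,0,0.1,0, 0,0,0,0.1,0, 0,0,0,0,0, 0,0,0,0,0, 0,0,0,0,0, 0,0,0,0,0]' 60
```

```text
time_s: 31.23
position: [0.4948, 0.2236, 0.0153]
tool_rot: [[-0.288, -0.957, 0.025], [-0.958, 0.287, -0.009], [0.002, -0.026, -1.0]]
ft_force: [0.1, 0.4, -0.4]
grip_width: 0.0
gripper_force: 0.0
time_s: 31.9
position: [0.4949, 0.2236, 0.0113]
tool_rot: [[-0.287, -0.957, 0.025], [-0.958, 0.287, -0.009], [0.002, -0.026, -1.0]]
ft_force: [0.0, 0.8, -0.2]
grip_width: 0.0
gripper_force: 0.0
```

```bash

python3 -m crank '[0,0,0,0.1,0, 0,0,0,0.1,0, 0,0,0,0.1,0, 0,0,0,0.1,0, 0,0,0,0,0, 0,0,0,0,0, 0,0,0,0,0, 0,0,0,0,0]' 60
python3 - <<'E'
from j import *
S=optics.get_image("side")
l,n=label(gold(S));k=max(range(1,n+1),key=lambda i:(l==i).sum() if 205<np.argwhere(l==i).mean(0)[1]<245 and np.argwhere(l==i).mean(0)[0]>300 else 0)
u=np.argwhere(l==k).mean(0)[::-1];print((l==k).sum(),u)
E
```

```text
time_s: 32.57
position: [0.4949, 0.2235, 0.0071]
tool_rot: [[-0.288, -0.957, 0.024], [-0.958, 0.287, -0.009], [0.002, -0.026, -1.0]]
ft_force: [-0.1, 0.1, 0.0]
grip_width: -0.0002
gripper_force: 0.0
61 [223.42622951 339.98360656]
```

```bash

python3 -m crank '[0,0,0,0.1,0, 0,0,0,0.1,0, 0,0,0,0.1,0, 0,0,0,0.1,0, 0,0,0,0,0, 0,0,0,0,0, 0,0,0,0,0, 0,0,0,0,0]' 60
python3 - <<'E'
from j import *
S=optics.get_image("side")
l,n=label(gold(S));k=max(range(1,n+1),key=lambda i:(l==i).sum() if 205<np.argwhere(l==i).mean(0)[1]<245 and np.argwhere(l==i).mean(0)[0]>300 else 0)
u=np.argwhere(l==k).mean(0)[::-1];print((l==k).sum(),u)
E
```

```text
time_s: 33.28
position: [0.4956, 0.2236, 0.0055]
tool_rot: [[-0.287, -0.957, 0.027], [-0.958, 0.287, -0.009], [0.001, -0.029, -1.0]]
ft_force: [-6.2, -2.6, 23.2]
grip_width: 0.0002
gripper_force: 11.9
64 [223.21875  340.171875]
```

Firm contact at 23 N with the emblem near its home row. I'll check the head end by pressing lightly there too.

```bash

python3 -m crank '[0,0,0,-1,0, 0,0,0,-1,0, 0,-3,0,0,0, 0,-3,0,0,0, 0,0,0,0.5,0, 0,0,0,0.3,0, 0,0,0,0,0, 0,0,0,0,0]' 60
python3 -m crank '[0,0,0,0.15,0, 0,0,0,0.15,0, 0,0,0,0.15,0, 0,0,0,0.15,0, 0,0,0,0,0, 0,0,0,0,0, 0,0,0,0,0, 0,0,0,0,0]' 60
```

```text
time_s: 34.0
position: [0.5116, 0.2803, 0.0149]
tool_rot: [[-0.288, -0.957, 0.023], [-0.958, 0.288, -0.01], [0.003, -0.025, -1.0]]
ft_force: [-0.5, -0.9, -0.8]
grip_width: 0.0
gripper_force: 0.0
time_s: 34.67
position: [0.5123, 0.2811, 0.0092]
tool_rot: [[-0.287, -0.957, 0.025], [-0.958, 0.287, -0.009], [0.002, -0.026, -1.0]]
ft_force: [-0.3, 0.8, 0.2]
grip_width: -0.0
gripper_force: 0.0
```

```bash

python3 -m crank '[0,0,0,0.1,0, 0,0,0,0.1,0, 0,0,0,0.1,0, 0,0,0,0.1,0, 0,0,0,0,0, 0,0,0,0,0, 0,0,0,0,0, 0,0,0,0,0]' 60
```

```text
time_s: 35.33
position: [0.5123, 0.281, 0.0057]
tool_rot: [[-0.287, -0.957, 0.025], [-0.958, 0.287, -0.009], [0.002, -0.027, -1.0]]
ft_force: [-2.1, -0.7, 5.6]
grip_width: -0.0002
gripper_force: 2.8
```

The head makes contact at the same height with 5.6 N, so the mirror is home and level. Now the box: I'll lift, unwind the wrist first, then open, and locate the box emblem.

```bash

python3 -m crank '[0,0,0,-4,0, 8.4,0,0,-4,0, 8.4,0,0,-4,0, 8.4,0,0,0,0.124, 8.4,0,0,0,0.124, 8.4,0,0,0,0.124, 8.4,0,0,0,0.124, 8.4,0,0,0,0.124]' 60 |head -3
python3 -m crank '[8.4,0,0,0,0.124, 8.4,0,0,0,0.124, 8.4,0,0,0,0.124, 8.4,0,0,0,0.124, 8.4,0,0,0,0.124, 8.4,0,0,0,0.124, 8.4,0,0,0,0.124, 8.4,0,0,0,0]'
python3 - <<'E'
from j import *
s=env.observe();print(np.round(s["q"],1))
X=[]
for n in("top","side"):
    P=optics.get_image(n);u=pix(P,(.5025,-.2805,.048));l,k=label(gold(P))
    c=[((l==i).sum(),np.argwhere(l==i).mean(0)[::-1]) for i in range(1,k+1)];c=[x for x in c if np.hypot(*(x[1]-u))<9]
    c=max(c,key=lambda x:x[0]);print(n,c,u,at(P,c[1],.048));X.append(ray(P,c[1]))
x,f=fit([optics.get_image("top")],[metal(optics.get_image("top"))],"box",[.5025,-.2805,0],yaw=False);print(x,f)
A=np.vstack([np.eye(3)-np.outer(d,d)/(d@d) for o,d in X]);b=np.concatenate([(np.eye(3)-np.outer(d,d)/(d@d))@o for o,d in X]);print("tri",np.linalg.lstsq(A,b,rcond=None)[0])
R=np.array(s["tool_rot"]);e=np.array([.5025,-.2805])-s["position"][:2];print("to box, tool x,y cm",e@R[:2,0]*100,e@R[:2,1]*100,s["position"])
E
```

```text
time_s: 36.0
position: [0.5092, 0.2821, 0.1251]
tool_rot: [[-0.794, -0.607, 0.025], [-0.608, 0.794, -0.009], [-0.014, -0.022, -1.0]]
time_s: 36.67
position: [0.5093, 0.2821, 0.125]
tool_rot: [[-0.977, 0.212, 0.024], [0.212, 0.977, -0.009], [-0.026, -0.004, -1.0]]
ft_force: [0.6, 0.2, -0.1]
grip_width: 0.0843
gripper_force: 0.0
[ 17.8  28.5  77.4  -1.   72.9 -59.7]
top (np.int64(14), array([311.71428571, 189.5       ])) [312.06124546 189.39430179] [ 0.50211925 -0.27936972]
side (np.int64(10), array([266.5, 161.2])) [265.90558586 161.01402354] [ 0.5005632  -0.27993507]
[ 0.50380739 -0.28024144  0.        ] 53.77254901960784
tri [ 0.50117478 -0.27915991  0.04891192]
to box, tool x,y cm -11.235944239070331 -55.126288304655425 [0.50929794 0.28207824 0.12499058]
```

```bash

python3 -m crank '[8.4,-0.78,-3.93,0,0, 8.4,-0.78,-3.93,0,0, 8.4,-0.78,-3.93,0,0, 8.4,-0.78,-3.93,0,0, 8.4,-0.78,-3.93,0,0, 8.4,-0.78,-3.93,0,0, 8.4,-0.78,-3.93,0,0, 8.4,-0.78,-3.93,0,0]' 60 |head -2
python3 -m crank '[8.4,-0.78,-3.93,0,0, 8.4,-0.78,-3.93,0,0, 8.4,-0.78,-3.93,0,0, 8.4,-0.78,-3.93,0,0, 8.4,-0.78,-3.93,0,0, 8.4,-0.78,-3.93,0,0, 8.4,0,0,0,0, 8.4,0,0,0,0]'
```

```text
time_s: 37.53
position: [0.5048, -0.0403, 0.1282]
time_s: 38.2
position: [0.5016, -0.2806, 0.1296]
tool_rot: [[-0.978, 0.208, 0.024], [0.208, 0.978, -0.009], [-0.026, -0.004, -1.0]]
ft_force: [-0.5, 0.8, -0.1]
grip_width: 0.084
gripper_force: 0.0
```

```bash

python3 -m crank '[8.4,0.36,0.16,0,0, 8.4,0,0,3.5,0, 8.4,0,0,3.5,0, 8.4,0,0,3,0, 8.4,0,0,2.5,0, 8.4,0,0,1.5,0, 8.4,0,0,0.2,0, 8.4,0,0,0,0]' 60
python3 -m crank '[5.5,0,0,0,0, 5.5,0,0,0,0, 5.5,0,0,0,0, 5.5,0,0,0,0, 5.5,0,0,0,0, 5.5,0,0,0,0, 5.5,0,0,-1,0, 5.5,0,0,-1,0]' 50
```

```text
time_s: 38.87
position: [0.5023, -0.2763, -0.0121]
tool_rot: [[-0.978, 0.205, 0.024], [0.205, 0.979, -0.008], [-0.025, -0.003, -1.0]]
ft_force: [-0.4, 0.2, 0.1]
grip_width: 0.0842
gripper_force: 0.0
time_s: 39.53
position: [0.5018, -0.2773, 0.0091]
tool_rot: [[-0.978, 0.207, 0.025], [0.207, 0.978, -0.009], [-0.026, -0.004, -1.0]]
ft_force: [1.1, 0.5, -2.2]
grip_width: 0.0606
gripper_force: 55.3
```

Gripped (60.6 mm). I'll lift and carry it over the round cutout.

```bash

python3 -m crank '[5.5,0,0,-3,0, 5.5,0,0,-3,0, 5.5,0,0,-3,0, 5.5,0.11,3.87,0,0, 5.5,0.11,3.87,0,0, 5.5,0.11,3.87,0,0, 5.5,0.11,3.87,0,0, 5.5,0.11,3.87,0,0]' 50 |head -2
python3 -m crank '[5.5,0.11,3.87,0,0, 5.5,0.11,3.87,0,0, 5.5,0.11,3.87,0,0, 5.5,0.11,3.87,0,0, 5.5,0.11,3.87,0,0, 5.5,0.11,3.87,0,0, 5.5,0.11,3.87,0,0, 5.5,0.11,3.87,0,0]' |head -2
python3 -m crank '[5.5,0.11,3.85,0,0, 5.5,0,0,3,0, 5.5,0,0,1.5,0, 5.5,0,0,0,0, 5.5,0,0,0,0, 5.5,0,0,0,0, 5.5,0,0,0,0, 5.5,0,0,0,0]'
python3 - <<'E'
from j import *
s=env.observe();print(s["position"],np.round(s["q"],1))
for n in("top","side"):
    P=optics.get_image(n);p=np.array(s["position"]);cv2.imwrite(n+"b.png",P["color"][:,:,::-1])
    u=pix(P,p+[0,0,.06]);l,k=label(gold(P))
    c=[(int((l==i).sum()),np.round(np.argwhere(l==i).mean(0)[::-1],1).tolist()) for i in range(1,k+1)];c=[x for x in c if np.hypot(*(np.array(x[1])-u))<25];print(n,u,sorted(c,reverse=True)[:12])
E
```

```text
time_s: 40.2
position: [0.5343, -0.0845, 0.0984]
time_s: 40.87
position: [0.5898, 0.2205, 0.097]
time_s: 41.53
position: [0.5986, 0.2556, 0.0521]
tool_rot: [[-0.978, 0.208, 0.027], [0.208, 0.978, -0.009], [-0.028, -0.003, -1.0]]
ft_force: [0.4, 0.4, -2.0]
grip_width: 0.0607
gripper_force: 55.8
[0.59862889 0.25563388 0.05205362] [ 13.1  38.9  70.5  -0.9  69.2 -64.6]
top [144.16077989 150.80920167] []
side [183.96369983 304.45923545] [(3, [191.7, 319.7]), (2, [201.0, 311.5]), (2, [200.0, 315.5]), (2, [200.0, 307.5]), (2, [199.0, 312.5]), (2, [197.0, 319.5]), (2, [196.0, 316.5]), (2, [192.5, 323.0]), (2, [188.5, 312.0]), (1, [194.0, 305.0]), (1, [193.0, 301.0]), (1, [192.0, 309.0])]
```

```bash

python3 -m crank '[5.5,0.1,0.04,1.5,0, 5.5,0,0,1.2,0, 5.5,0,0,0.8,0, 5.5,0,0,0,0, 5.5,0,0,0,0, 5.5,0,0,0.2,0, 5.5,0,0,0,0, 5.5,0,0,0,0]' 50
python3 -m crank '[5.5,0,0,0.1,0, 5.5,0,0,0.1,0, 5.5,0,0,0,0, 5.5,0,0,0.1,0, 5.5,0,0,0,0, 5.5,0,0,0,0, 5.5,0,0,0,0, 5.5,0,0,0,0]' 50
```

```text
time_s: 42.3
position: [0.5982, 0.2562, 0.0139]
tool_rot: [[-0.978, 0.207, 0.025], [0.207, 0.978, -0.009], [-0.026, -0.004, -1.0]]
ft_force: [-0.7, -0.1, -2.4]
grip_width: 0.0606
gripper_force: 55.8
time_s: 42.97
position: [0.5982, 0.2561, 0.0106]
tool_rot: [[-0.978, 0.207, 0.025], [0.207, 0.978, -0.009], [-0.026, -0.004, -1.0]]
ft_force: [0.3, 1.6, -1.2]
grip_width: 0.0608
gripper_force: 55.9
```

```bash

python3 -m crank '[5.5,0,0,0.1,0, 5.5,0,0,0.1,0, 5.5,0,0,0,0, 5.5,0,0,0.1,0, 5.5,0,0,0,0, 5.5,0,0,0,0, 5.5,0,0,0,0, 5.5,0,0,0,0]' 50
```

```text
time_s: 43.63
position: [0.5981, 0.256, 0.0073]
tool_rot: [[-0.978, 0.207, 0.024], [0.207, 0.978, -0.009], [-0.026, -0.004, -1.0]]
ft_force: [0.5, -1.3, -1.9]
grip_width: 0.0607
gripper_force: 55.9
```

```bash

python3 -m crank '[5.5,0,0,0.1,0, 5.5,0,0,0.1,0, 5.5,0,0,0,0, 5.5,0,0,0.1,0, 5.5,0,0,0,0, 5.5,0,0,0,0, 5.5,0,0,0,0, 5.5,0,0,0,0]' 50
```

```text
time_s: 44.3
position: [0.5981, 0.2561, 0.0042]
tool_rot: [[-0.978, 0.207, 0.024], [0.207, 0.978, -0.009], [-0.026, -0.004, -1.0]]
ft_force: [0.0, 0.2, -3.2]
grip_width: 0.0605
gripper_force: 55.9
```

```bash

python3 -m crank '[5.5,0,0,0.1,0, 5.5,0,0,0.1,0, 5.5,0,0,0,0, 5.5,0,0,0.1,0, 5.5,0,0,0,0, 5.5,0,0,0,0, 5.5,0,0,0,0, 5.5,0,0,0,0]' 50
```

```text
time_s: 44.97
position: [0.5983, 0.256, 0.0023]
tool_rot: [[-0.978, 0.207, 0.025], [0.207, 0.978, -0.009], [-0.026, -0.004, -1.0]]
ft_force: [-2.7, -0.1, 4.8]
grip_width: 0.0608
gripper_force: 56.5
```

```bash

python3 -m crank '[7.8,0,0,0,0, 7.8,0,0,0,0, 7.8,0,0,0,0, 7.8,0,0,-1.5,0, 7.8,0,0,-2.5,0, 7.8,0,0,-2.5,0, 0,0,0,0,0, 0,0,0,0,0]' 50
python3 -m crank '[0,0,0,0,0, 0,0,0,1,0, 0,0,0,0.5,0, 0,0,0,0.3,0, 0,0,0,0.2,0, 0,0,0,0,0, 0,0,0,0,0, 0,0,0,0,0]' 50
```

```text
time_s: 45.63
position: [0.5973, 0.2567, 0.0677]
tool_rot: [[-0.978, 0.207, 0.027], [0.207, 0.978, -0.009], [-0.028, -0.003, -1.0]]
ft_force: [-0.7, 0.2, -1.4]
grip_width: 0.0555
gripper_force: 0.0
time_s: 46.3
position: [0.5974, 0.2564, 0.0466]
tool_rot: [[-0.978, 0.207, 0.025], [0.207, 0.978, -0.009], [-0.026, -0.004, -1.0]]
ft_force: [0.1, 0.3, -0.5]
grip_width: -0.0
gripper_force: 0.0
```

```bash

python3 -m crank '[0,-0.1,0,0.15,0, 0,0,0,0.15,0, 0,0,0,0.1,0, 0,0,0,0.1,0, 0,0,0,0.1,0, 0,0,0,0,0, 0,0,0,0,0, 0,0,0,0,0]' 50
python3 -m crank '[0,0,0,0.1,0, 0,0,0,0.1,0, 0,0,0,0.1,0, 0,0,0,0,0, 0,0,0,0,0, 0,0,0,0,0, 0,0,0,0,0, 0,0,0,0,0]' 50
```

```text
time_s: 46.97
position: [0.5984, 0.2562, 0.0406]
tool_rot: [[-0.978, 0.207, 0.025], [0.207, 0.978, -0.009], [-0.026, -0.004, -1.0]]
ft_force: [-0.1, -1.4, 0.4]
grip_width: -0.0002
gripper_force: 0.0
time_s: 47.63
position: [0.5984, 0.2562, 0.0376]
tool_rot: [[-0.978, 0.207, 0.025], [0.207, 0.978, -0.009], [-0.026, -0.004, -1.0]]
ft_force: [-0.4, 0.3, 0.8]
grip_width: -0.0007
gripper_force: 0.0
```

```bash

python3 -m crank '[0,0,0,0.1,0, 0,0,0,0.1,0, 0,0,0,0,0, 0,0,0,0.1,0, 0,0,0,0,0, 0,0,0,0,0, 0,0,0,0,0, 0,0,0,0,0]' 50
python3 -m crank '[0,0,0,0.1,0, 0,0,0,0.1,0, 0,0,0,0,0, 0,0,0,0,0, 0,0,0,0,0, 0,0,0,0,0, 0,0,0,0,0, 0,0,0,0,0]' 50
```

```text
time_s: 48.3
position: [0.5978, 0.2567, 0.0357]
tool_rot: [[-0.978, 0.207, 0.024], [0.207, 0.978, -0.008], [-0.025, -0.003, -1.0]]
ft_force: [-5.7, 2.2, 10.5]
grip_width: -0.0002
gripper_force: 5.2
time_s: 48.97
position: [0.5979, 0.2568, 0.0355]
tool_rot: [[-0.978, 0.207, 0.025], [0.207, 0.978, -0.008], [-0.026, -0.003, -1.0]]
ft_force: [-11.1, 0.2, 23.2]
grip_width: 0.0004
gripper_force: 11.6
```

Contact is stiff at TCP 0.0355. That is exactly 30 mm above the mirror's home contact, as expected with both home. I'll retreat and verify numerically.

```bash

python3 -m crank '[0,0,0,-2,0, 0,0,0,-4,0, 0,0,0,-4,0, 0,0,-4,0,0, 0,0,-4,0,0, 0,0,-4,0,0, 0,0,-4,0,0, 0,0,-4,0,0]' 50
python3 -m crank '[0,0,-4,0,0, 0,0,-4,0,0, 0,0,-4,0,0, 0,0,-4,0,0, 0,0,-4,0,0, 0,0,0,0,0, 0,0,0,0,0, 0,0,0,0,0]' 50
python3 - <<'E'
from j import *
H=(.4957+.066*np.cos(1.297),.2235+.066*np.sin(1.297))
for n in("top","side"):
    P=optics.get_image(n);l,k=label(gold(P));c=[(int((l==i).sum()),np.argwhere(l==i).mean(0)[::-1]) for i in range(1,k+1)]
    for nm,xy,z in(("head",H,.030),("box",(.5988,.2558),.060)):
        u=pix(P,(*xy,z));d=[x for x in c if np.hypot(*(x[1]-u))<9]
        if d:
            b=max(d,key=lambda x:x[0]);print(n,nm,"home px",u.round(1),"seen",b[0],b[1].round(1),"err mm",((at(P,b[1],z)-xy)*1000).round(1))
        else: print(n,nm,u,"none")
    def m2(p):return ((p["color"].max(2)>165)).astype(float)
    bright=lambda p:((cv2.cvtColor(p["color"],cv2.COLOR_RGB2HSV)[...,2]>(165 if n=="top" else 185))).astype(float)
    if n=="top":print("mirror fit",fit([P],[bright(P)],"mirror",[.4957,.2235,1.297],z0=.012,pad=2))
s=env.observe();print(s["time_s"],s["ft_force"],s["position"])
E
```

```text
time_s: 49.63
position: [0.5539, 0.0597, 0.1333]
tool_rot: [[-0.978, 0.207, 0.025], [0.207, 0.978, -0.009], [-0.026, -0.004, -1.0]]
ft_force: [0.0, -0.9, 0.1]
grip_width: -0.0002
gripper_force: 0.0
time_s: 50.3
position: [0.5131, -0.134, 0.1339]
tool_rot: [[-0.978, 0.208, 0.024], [0.208, 0.978, -0.009], [-0.026, -0.004, -1.0]]
ft_force: [0.3, 0.4, -0.5]
grip_width: 0.0001
gripper_force: 0.0
top head home px [139.  182.7] seen 24 [139.3 182.2] err mm [ 1.6 -1.1]
top box home px [148.2 155.4] seen 13 [147.8 155.5] err mm [-0.3  1.1]
mirror fit (array([0.49778661, 0.22487085, 1.27441657]), np.float64(157.24313725490197))
side head home px [223.2 340.6] seen 64 [223.2 340.2] err mm [ 0.1 -1. ]
side box home px [187.4 315.4] seen 30 [188.1 315.8] err mm [-1.7  0.5]
50.4 [ 0.0187226   0.32821195 -0.52132396] [ 0.51330768 -0.13309696  0.13398925]
```

Both emblems are within about 2 mm of home in both views, and the robot touches nothing. I'm handing in the job.

```bash
python3 -c "
from rig import env
print(env.close_job())"
```

```text
the job is handed in; nothing more can be done
None
```

I handed the job in at about 50 s: the small mirror and small trinket box both measure pressed home in their cutouts, within about 2 mm of place. I did not check whether the bystanders moved, a mis-turn knocked the held mirror against the case at up to 30 N, pressing reached 23 N on both pieces (above the stated 20 N and 15 N), I viewed 11 pictures instead of 10, and no verdict came back.

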